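# Sort the coral phone's parts into the repair tray

### The arm

A 6-joint arm with a two-finger parallel gripper is mounted at the origin on the work surface. World frame = base frame: x ahead of the robot, y to its left, z up, the work surface at z = 0. Lengths are in m, angles in degrees, forces in N, time in s.
With the tool pointing down it reaches from about 0.35 to 0.875 m from the base axis. Payload 4.2 kg.
Tool frame: the origin (TCP) lies at the very end of the fingers, on their centre line; the grasp point (between the pads) lies 19 mm behind it; z points along the fingers, y is the line along which they close (so a half turn about z gives the same grasp; the last joint's range is limited). The gripper opens to 87 mm and grips with 3 to 60 N. Pads are 19 mm wide; open, the fingers measure 117 mm over their backs; the gripper's body (75 mm by 190 mm) begins 51 mm behind the grasp point.
Start: joints at [83.113, 22.042, 0.453, 0, -68.411, -14.817], TCP at [0.231, 0.581, 0.223] pointing down, gripper open.
Joint ranges: [-179.83, 179.83], [-69.29, 118.12], [-61.27, 80.66], [-181.25, 117.63], [-171.15, -9.14], [-177.46, 177.46]. Speed limits (degrees/s): [159.86, 159.86, 180, 180, 180, 180].

### API

Orientations are given as a 3x3 rotation matrix whose columns are the frame's x, y, z axes.
In Python, from station import * gives the robot as it stands.
- The arm moves only by the shell command python3 -m pendant 'ROWS'. ROWS is JSON, a list of rows, each an object of numbers: "x", "y", "z": the shift along the world's x, y, z normalised to -1 to 1, where 1 is 250 mm; "rx", "ry", "rz": the turn, a rotation vector about the world's x, y, z normalised to -1 to 1, where 1 is 180 degrees; "claw": the opening, from 0 (shut) to 1 (fully open). A call has exactly 8 rows; each row is the pose to reach, as a shift and turn from the pose commanded when the call began, turning the shorter way round; what a row does not reach only later rows make up. A row lasts 1/8 s, in which the tool goes at most 62.5 mm and 10.7 degrees, less where a joint would pass 70% of its speed; a pose out of reach is approached as far as the arm can. A call with a number of a shift or a turn outside -1 to 1 is refused whole. A call with a gripper value outside its range is refused whole. The fingers move at their own pace and stop on an object; the grip force is fixed at half the most. Time passes only in rows, so rows that repeat a pose let the fingers close, or fill a call up. It gives the time, the measured TCP pose, the force, the opening and the grip force at its end, in the units of the state.
- sense(): the state, without advancing time (a new reading comes with each control period).
- capture(name): name is "scene" or "top" or "wrist"; returns a dict with "color" (400x640x3 uint8, red, green, blue), "mtx" (3x3 intrinsics, pixels), "world_to_cam" (4x4, takes a point from world to camera coordinates). Camera axes: x right, y up, looking along -z (the intrinsics and any distortion apply to the point x, -y, -z); pixel columns grow to the right and rows downward; lengths in m; the calibration is good to about 2 mm. A picture is of the moment at which its call begins. There is no depth.
- finish_job(): hands the job in; it is judged then, once.
Trained networks look in a picture, given as the dict that the camera call returned (one of the last four; its "shot" number tells which), for a name from the list of things; names that differ only in an ending like _2 or _b are one class to them, and where a whole thing is asked for, a point or a joint stands for the part that bears it (a point fixed in the world has none). Each returns a list of dicts, best first, with "conf" (0 to 1); they miss things now and then, are a little off and sometimes report something else, mostly with a low value. They report only what shows in the picture. A call takes as long as a camera call. They do not tell look-alikes from the thing itself.
- search_frame(picture, label): "centre" ([column, row] in pixels, amid what is visible of it).
- regions_of(picture, label): "region" (400x640 bool, what is visible of it) and "centre" ([column, row] in pixels, amid what is visible of it).
The state is a dict: "time_s": time; "joints": joint angles; "joint_velocities": joint speeds; "effort": joint torques, N m; "tcp_pos": TCP position; "ee_rot": TCP orientation; "wrist_force": force on the tool from outside, world axes, zero at the start; "moment": the same for the moment, N m; "gripper_width": opening from 0.0 (shut) to 1.0 (fully open); "gripper_force": force on a finger pad.
Only numpy, scipy, OpenCV 4.12 (cv2) and the standard library are available. Lean on these libraries where they do the work, as an engineer would, in place of code of your own. Each camera call takes 0.05 s, during which the arm holds its last target. There are 200 camera calls.

### The job

Gather the loose parts of the coral phone, the ones marked in coral, into the black tray: the battery first, then the charging port, then the loudspeaker, and the camera last. Set each one down, right way up and without dropping it, squarely on the outline of it that is drawn on its pad (battery on yellow, charging port on green, loudspeaker on white, camera on purple), and let go of it before fetching the next. The look-alike battery and camera with blue bands belong to another phone: leave them where they lie.

Things in the scene. Friction and masses are not known exactly. Their poses are not given: they have to be found in the camera images.
- battery_coral: Phone battery, black flat block 70 x 36 x 9 mm, about 45 g, with a coral (pinkish red) band round it and a silver end. Origin: centre of the underside; x along its length, z up through the face that is up at the start. Lies flat on the bench, any heading.
- port_coral: Charging port block, green, 46 x 18 x 10 mm, about 18 g, with a coral band and a silver socket on top; there is only one. Origin: centre of the underside; x along its length, z up through the face that is up at the start. Lies flat on the bench, any heading.
- speaker_coral: Loudspeaker, round dark disc, 30 mm diameter, 11 mm high (12 mm with its grille), about 20 g, with a coral ring round a silver grille on top; there is only one. Origin: centre of the underside, z up through the grille.
- camera_coral: Camera module, dark grey block 42 x 22 x 12 mm (12.8 mm at the lenses), about 20 g, two round lenses on top and coral bands at both ends. Origin: centre of the underside; x along its length, z up through the face that is up at the start. Lies flat on the bench, any heading.
- battery_blue: Look-alike battery, same size and shape as the coral one but with a blue band: another phone's, leave it. Origin: centre of the underside; x along its length, z up through the face that is up at the start.
- camera_blue: Look-alike camera module, same size and shape as the coral one but with blue end bands: another phone's, leave it. Origin: centre of the underside; x along its length, z up through the face that is up at the start.
- pad_battery: Yellow pad with the dark outline of the battery (70 x 36 mm) at its centre. 90 (x) x 66 (y) x 2 mm, fixed in the tray; its top is 7 mm above the bench. Origin: centre of the underside, 5 mm above the bench; x along the 90 mm side and the outline, z up. The four pads lie 2 by 2 in any order, 100 mm apart along x and 84 mm along y, no walls between.
- pad_port: Green pad with the small dark outline of the charging port (46 x 18 mm) at its centre. Same size, origin and axes as the yellow pad. The black tray is fixed to the bench, 230 x 220 mm; its rim, 12 mm high, is at least 60 mm from every pad centre.
- pad_speaker: White pad with a round dark outline (30 mm) at its centre. Same size, origin and axes as the yellow pad.
- pad_camera: Purple pad with the dark outline of the camera (42 x 22 mm, two purple lens spots) at its centre. Same size, origin and axes as the yellow pad.
There are look-alikes about, which are no part of the job. Leave any pink look-alike of the camera_coral alone.

How it is judged:
By the outcome, as a careful person would: the job done as asked, in the order asked, and still so for the second after the job is handed in, with the robot touching nothing.
It also fails if it takes over 109 s, if anything falls off the work surface, if the arm or the gripper's body presses on something with over 40 N, if the wrist force passes 120 N, or if a joint passes its speed limit or range.

## Working session

There is one attempt and no reset: what is moved stays moved. The work goes in short steps, Python scripts to look and compute and a shell command to move; the robot and the scene stay as the last step left them, time stands still between calls to the robot, and variables do not carry over. Pictures are saved under pics/ and viewed, at most 14 in all, crops included, and the job is handed in when it is done.

```bash
mkdir -p pics; ls; python3 - <<'E'
from station import *
import cv2
s=sense();print(s['time_s'],s['tcp_pos'],s['ee_rot'],s['gripper_width'])
for n in("top","scene"):
    p=capture(n);cv2.imwrite(f"pics/{n}0.png",p["color"][...,::-1]);print(n,p["mtx"],p["world_to_cam"],[k for k in p])
E
```

```text
pics
0.0 [0.23087782 0.58013193 0.22144138] [[ 9.29031835e-01 -3.69999042e-01 -7.47210679e-04]
 [-3.69999789e-01 -9.29029517e-01 -2.07682547e-03]
 [ 7.42426578e-05  2.20590477e-03 -9.99997564e-01]] 1.002387310016324
top [[420.8582452    0.         316.72407718]
 [  0.         420.8582452  190.59052311]
 [  0.           0.           1.        ]] [[ 0.02003498 -0.99972943 -0.0118184   0.02303552]
 [ 0.99126999  0.01832192  0.13056844 -0.56878745]
 [-0.13031657 -0.01433116  0.99136886 -0.76489091]
 [ 0.          0.          0.          1.        ]] ['color', 'mtx', 'world_to_cam', 'shot']
scene [[411.2210445    0.         319.84354497]
 [  0.         411.2210445  198.75330075]
 [  0.           0.           1.        ]] [[-0.69678073  0.71712537 -0.01509358  0.39437323]
 [-0.55985196 -0.53057373  0.63644112  0.33580926]
 [ 0.44839982  0.45191008  0.7711776  -1.08087739]
 [ 0.          0.          0.          1.        ]] ['color', 'mtx', 'world_to_cam', 'shot']
```

View pics/top0.png

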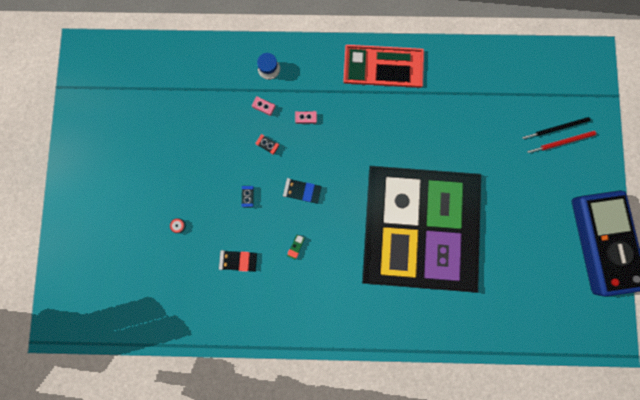

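View pics/scene0.png

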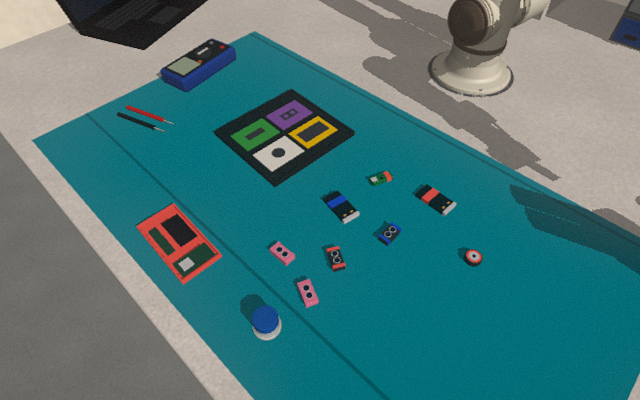

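Top view: coral battery (238,261), port (298,246), speaker (177,226), coral camera (267,144) with two pink decoys above it. Blue battery is at (303,190) and blue camera at (248,196). Pads: white (402,202), green (445,205), yellow (399,252), purple (442,256).

```bash
cat > h.py <<'E'
from station import *
import numpy as np, cv2
def project(p,X):
    c=p["world_to_cam"]@np.append(X,1); q=p["mtx"]@np.array([c[0],-c[1],-c[2]]); return q[:2]/q[2]
def ray(p,uv):
    d=np.linalg.inv(p["mtx"])@np.array([uv[0],uv[1],1.]); R=p["world_to_cam"][:3,:3]; t=p["world_to_cam"][:3,3]
    return -R.T@t, R.T@np.array([d[0],-d[1],-d[2]])
def plane(p,uv,z):
    o,d=ray(p,uv); return o+d*(z-o[2])/d[2]
def tri(p,a,q,b):
    o1,d1=ray(p,a);o2,d2=ray(q,b)
    s=np.linalg.lstsq(np.c_[d1,-d2],o2-o1,rcond=None)[0]; x,y=o1+s[0]*d1,o2+s[1]*d2
    return (x+y)/2,np.linalg.norm(x-y)
def near(p,label,uv,rad=25):
    r=[k for k in regions_of(p,label) if np.hypot(*(np.array(k["centre"])-uv))<rad]
    return r[0] if r else None
def rect(p,mask,z):
    c=max(cv2.findContours(mask.astype(np.uint8),cv2.RETR_EXTERNAL,cv2.CHAIN_APPROX_NONE)[0],key=cv2.contourArea)
    P=np.array([plane(p,u[0],z)[:2] for u in c])*1000
    (cx,cy),_,_=r=cv2.minAreaRect(P.astype(np.float32)); b=cv2.boxPoints(r)
    e1,e2=b[1]-b[0],b[2]-b[1]
    if np.hypot(*e1)<np.hypot(*e2): e1,e2=e2,e1
    return np.round([cx,cy,np.hypot(*e1),np.hypot(*e2),np.degrees(np.arctan2(e1[1],e1[0]))%180],1)
def R(s=None):
    return np.array((s or sense())["ee_rot"])
E
python3 - <<'E'
from h import *
t=capture("top");s=capture("scene")
T=dict(battery_coral=((238,261),(436,199),.009),port_coral=((298,246),(380,178),.01),speaker_coral=((177,226),(473,257),.011),camera_coral=((267,144),(335,257),.012),
pad_battery=((399,252),(314,132),.007),pad_port=((445,205),(256,134),.007),pad_speaker=((402,202),(279,154),.007),pad_camera=((442,256),(290,114),.007))
for n,(a,b,z) in T.items():
    x,y=near(t,n,a),near(s,n,b)
    if x is None or y is None: print(n,x is None,y is None);continue
    X,e=tri(t,x["centre"],s,y["centre"])
    print(n,np.round(X*1000,1),"gap",round(e*1000,1),"top",rect(t,x["region"],z),"scene",rect(s,y["region"],z))
E
```

```text
battery_coral [433.2 185.6   2.5] gap 3.0 top [432.3 185.1  71.6  35.4  89.1] scene [436.5 184.1  70.8  42.2  87.2]
port_coral [466.3  74.4  10.4] gap 8.5 top [462.2  74.1  42.1  14.  156.4] scene [465.2  74.2  47.8  24.9 159.7]
speaker_coral [499.  304.    6.5] gap 6.0 top [498.8 305.3  29.8  27.3  91.1] scene [502.4 306.   36.3  30.2   9.8]
camera_coral [665.2 137.1   7.9] gap 0.1 top [663.8 136.3  45.   24.3  59. ] scene [667.5 136.2  47.4  24.3  59.5]
pad_battery False True
pad_port [ 553.5 -224.     2.2] gap 3.6 top [ 551.3 -215.1   91.5   68.4  178.6] scene [ 553.3 -218.8   94.4   71.1  176. ]
pad_speaker True False
pad_camera [ 451.1 -214.     9.8] gap 8.0 top [ 451.5 -209.7   92.4   68.   176.7] scene [ 451.  -213.8   92.2   70.1  177.6]
```

```bash
python3 -m pendant '[{"x":0.1,"y":-0.2,"rz":-0.05,"claw":1},{"x":0.2,"y":-0.4,"rz":-0.1,"claw":1},{"x":0.3,"y":-0.6,"rz":-0.15,"claw":1},{"x":0.4,"y":-0.8,"rz":-0.2,"claw":1},{"x":0.5,"y":-1,"rz":-0.25,"claw":1},{"x":0.6,"y":-1,"rz":-0.3,"claw":1},{"x":0.7,"y":-1,"rz":-0.35,"claw":1},{"x":0.8,"y":-1,"rz":-0.385,"claw":1}]'
python3 -m pendant '[{"x":0,"y":-0.2,"claw":1},{"x":0,"y":-0.4,"claw":1},{"x":0,"y":-0.55,"claw":1},{"x":0,"y":-0.58,"claw":1},{"x":0,"y":-0.58,"claw":1},{"x":0,"y":-0.58,"claw":1},{"x":0,"y":-0.58,"claw":1},{"x":0,"y":-0.58,"claw":1}]'
python3 - <<'E'
from h import *
w=capture("wrist");cv2.imwrite("pics/w1.png",w["color"][...,::-1]);s=sense();print(s['tcp_pos'],s['ee_rot'],w["mtx"],w["world_to_cam"])
for n in("battery_coral","port_coral","camera_coral"):
    for k in regions_of(w,n): print(n,k["conf"],k["centre"],rect(w,k["region"],.009))
E
```

```text
[0.23111101 0.58067962 0.22256543] [[ 9.29098853e-01 -3.69831476e-01  1.50886717e-05]
 [-3.69831476e-01 -9.29098853e-01 -2.65692029e-06]
 [ 1.50014803e-05 -3.11172412e-06 -1.00000000e+00]] [[347.05035427   0.         325.11231581]
 [  0.         347.05035427 202.94521937]
 [  0.           0.           1.        ]] [[-3.69900393e-01 -9.29071303e-01  4.62435530e-04  6.25562002e-01]
 [ 8.95800219e-01 -3.56785766e-01 -2.65039401e-01  3.27900303e-02]
 [ 2.46405492e-01 -9.76239288e-02  9.64237472e-01 -3.90180302e-01]
 [ 0.00000000e+00  0.00000000e+00  0.00000000e+00  1.00000000e+00]]$[0]: bad value
$[0]: bad value
```

View pics/w1.png

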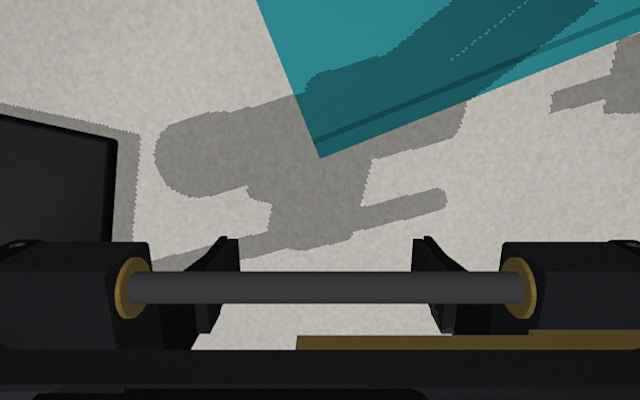

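The corner of the blue-green mat and the table are seen; the ground below the TCP shows around row 180. Rows probably need all keys.

```bash
python3 -m pendant '[{"x":0.1,"y":-0.2,"z":0,"rx":0,"ry":0,"rz":-0.05,"claw":1},{"x":0.2,"y":-0.4,"z":0,"rx":0,"ry":0,"rz":-0.1,"claw":1},{"x":0.3,"y":-0.6,"z":0,"rx":0,"ry":0,"rz":-0.15,"claw":1},{"x":0.4,"y":-0.8,"z":0,"rx":0,"ry":0,"rz":-0.2,"claw":1},{"x":0.5,"y":-1,"z":0,"rx":0,"ry":0,"rz":-0.25,"claw":1},{"x":0.6,"y":-1,"z":0,"rx":0,"ry":0,"rz":-0.3,"claw":1},{"x":0.7,"y":-1,"z":0,"rx":0,"ry":0,"rz":-0.35,"claw":1},{"x":0.8,"y":-1,"z":0,"rx":0,"ry":0,"rz":-0.385,"claw":1}]'
python3 -m pendant '[{"x":0,"y":-0.2,"z":0,"rx":0,"ry":0,"rz":0,"claw":1},{"x":0,"y":-0.4,"z":0,"rx":0,"ry":0,"rz":0,"claw":1},{"x":0,"y":-0.55,"z":0,"rx":0,"ry":0,"rz":0,"claw":1},{"x":0,"y":-0.58,"z":0,"rx":0,"ry":0,"rz":0,"claw":1},{"x":0,"y":-0.58,"z":0,"rx":0,"ry":0,"rz":0,"claw":1},{"x":0,"y":-0.58,"z":0,"rx":0,"ry":0,"rz":0,"claw":1},{"x":0,"y":-0.58,"z":0,"rx":0,"ry":0,"rz":0,"claw":1},{"x":0,"y":-0.58,"z":0,"rx":0,"ry":0,"rz":0,"claw":1}]'
cat >> h.py <<'E'
def look(name,*labels,z=.009):
    w=capture("wrist");cv2.imwrite(f"pics/{name}.png",w["color"][...,::-1]);s=sense();r=R(s)
    print(s["time_s"],np.round(np.array(s["tcp_pos"])*1000,1),"yaw",round(float(np.degrees(np.arctan2(r[1,0],r[0,0]))),2),"w",s["gripper_width"])
    for n in labels:
        for k in regions_of(w,n): print(n,round(k["conf"],2),np.round(k["centre"]),rect(w,k["region"],z))
    return w
E
python3 - <<'E'
from h import *
look("w2","battery_coral","port_coral","camera_coral")
E
```

```text
time_s: 2.2
tcp_pos: [0.432, 0.3304, 0.2228]
ee_rot: [[-0.022, -1.0, 0.0], [-1.0, 0.022, 0.001], [-0.001, -0.0, -1.0]]
wrist_force: [-0.2, -0.5, -1.4]
gripper_width: 0.999
gripper_force: 0.0
time_s: 3.2
tcp_pos: [0.4311, 0.1863, 0.2224]
ee_rot: [[-0.017, -1.0, -0.0], [-1.0, 0.017, -0.0], [0.0, 0.0, -1.0]]
wrist_force: [0.3, 0.2, -0.4]
gripper_width: 0.999
gripper_force: 0.0
3.25 [431.1 186.1 222.4] yaw -90.96 w 1.0014789599159768
battery_coral 0.96 [321. 171.] [431.8 182.9  70.8  36.6  87.3]
battery_coral 0.47 [268. 268.] [496.  293.2  25.   11.6 179. ]
port_coral 0.88 [295.  64.] [461.1  72.3  46.3  18.5 156.4]
camera_coral 0.8 [106. 134.] [662.1 134.8  46.   27.7  59.6]
camera_coral 0.69 [36. 57.] [719.3  58.9  44.2  31.8  91.5]
camera_coral 0.57 [ 33. 140.] [741.9 145.4  46.   31.3  66. ]
```

View pics/w2.png

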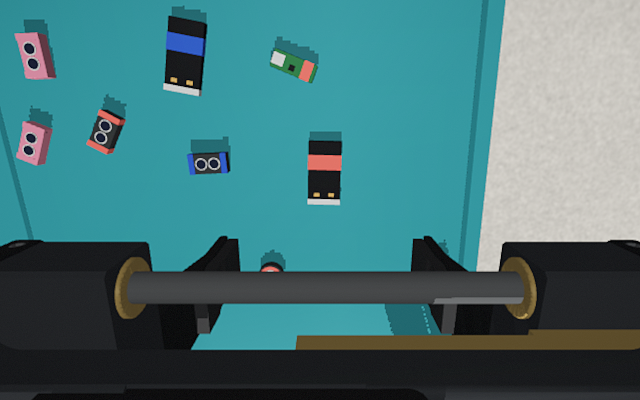

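Wrist view: coral battery (324,170) is centred between the fingers. Port is at (295,64), coral camera (106,130), blue pieces (185,55) and (209,162), and pink decoys at the left. Descend on the battery and close.

```bash
python3 -m pendant '[{"x":0.004,"y":-0.007,"z":-0.2,"rx":0,"ry":0,"rz":0,"claw":1},{"x":0.004,"y":-0.007,"z":-0.4,"rx":0,"ry":0,"rz":0,"claw":1},{"x":0.004,"y":-0.007,"z":-0.6,"rx":0,"ry":0,"rz":0,"claw":1},{"x":0.004,"y":-0.007,"z":-0.75,"rx":0,"ry":0,"rz":0,"claw":0.8},{"x":0.004,"y":-0.007,"z":-0.83,"rx":0,"ry":0,"rz":0,"claw":0.7},{"x":0.004,"y":-0.007,"z":-0.86,"rx":0,"ry":0,"rz":0,"claw":0.7},{"x":0.004,"y":-0.007,"z":-0.88,"rx":0,"ry":0,"rz":0,"claw":0.7},{"x":0.004,"y":-0.007,"z":-0.88,"rx":0,"ry":0,"rz":0,"claw":0.7}]'
python3 -m pendant '[{"x":0,"y":0,"z":0,"rx":0,"ry":0,"rz":0,"claw":0.3},{"x":0,"y":0,"z":0,"rx":0,"ry":0,"rz":0,"claw":0.2},{"x":0,"y":0,"z":0,"rx":0,"ry":0,"rz":0,"claw":0.2},{"x":0,"y":0,"z":0,"rx":0,"ry":0,"rz":0,"claw":0.2},{"x":0,"y":0,"z":0.02,"rx":0,"ry":0,"rz":0,"claw":0.2},{"x":0,"y":0,"z":0.08,"rx":0,"ry":0,"rz":0,"claw":0.2},{"x":0,"y":0,"z":0.16,"rx":0,"ry":0,"rz":0,"claw":0.2},{"x":0,"y":0,"z":0.24,"rx":0,"ry":0,"rz":0,"claw":0.2}]'
python3 - <<'E'
from h import *
look("w3","battery_coral",z=.065)
E
```

```text
time_s: 4.4
tcp_pos: [0.4325, 0.1842, 0.003]
ee_rot: [[-0.017, -1.0, 0.001], [-1.0, 0.017, 0.001], [-0.001, -0.001, -1.0]]
wrist_force: [0.6, 0.4, 0.4]
gripper_width: 0.706
gripper_force: 0.0
time_s: 5.4
tcp_pos: [0.4319, 0.1838, 0.0632]
ee_rot: [[-0.018, -1.0, -0.0], [-1.0, 0.018, -0.0], [0.0, 0.0, -1.0]]
wrist_force: [-0.2, -0.0, 0.3]
gripper_width: 0.408
gripper_force: 29.9
5.45 [433.5 184.9  65.7] yaw -90.96 w 0.4086312707521861
battery_coral 0.58 [321. 238.] [431.1 169.6  44.   37.1  87.6]
```

View pics/w3.png

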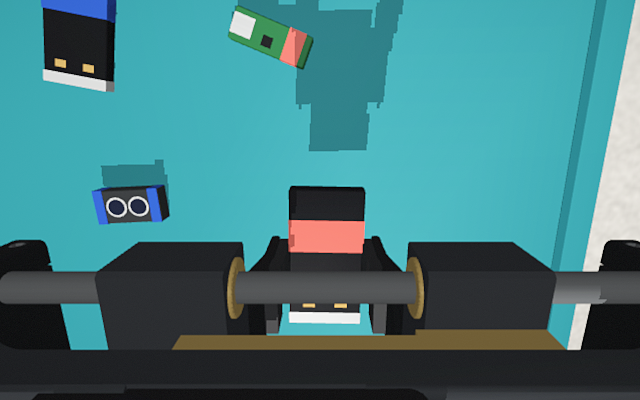

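Battery is gripped, level (width 35.5 mm). Its front edge is at row 187 and back edge at row ~312. Now carry it to above the yellow pad.

```bash
python3 -m pendant '[{"x":0,"y":-0.05,"z":0.15,"rx":0,"ry":0,"rz":-0.03,"claw":0.2},{"x":0,"y":-0.15,"z":0.3,"rx":0,"ry":0,"rz":-0.06,"claw":0.2},{"x":0.01,"y":-0.27,"z":0.4,"rx":0,"ry":0,"rz":-0.09,"claw":0.2},{"x":0.02,"y":-0.39,"z":0.48,"rx":0,"ry":0,"rz":-0.13,"claw":0.2},{"x":0.03,"y":-0.51,"z":0.54,"rx":0,"ry":0,"rz":-0.17,"claw":0.2},{"x":0.04,"y":-0.63,"z":0.56,"rx":0,"ry":0,"rz":-0.21,"claw":0.2},{"x":0.04,"y":-0.75,"z":0.56,"rx":0,"ry":0,"rz":-0.25,"claw":0.2},{"x":0.04,"y":-0.87,"z":0.56,"rx":0,"ry":0,"rz":-0.29,"claw":0.2}]'
python3 -m pendant '[{"x":0.01,"y":-0.1,"z":0,"rx":0,"ry":0,"rz":-0.04,"claw":0.2},{"x":0.02,"y":-0.2,"z":0,"rx":0,"ry":0,"rz":-0.08,"claw":0.2},{"x":0.03,"y":-0.28,"z":0,"rx":0,"ry":0,"rz":-0.12,"claw":0.2},{"x":0.04,"y":-0.34,"z":0,"rx":0,"ry":0,"rz":-0.16,"claw":0.2},{"x":0.05,"y":-0.38,"z":0,"rx":0,"ry":0,"rz":-0.19,"claw":0.2},{"x":0.05,"y":-0.38,"z":0,"rx":0,"ry":0,"rz":-0.22,"claw":0.2},{"x":0.05,"y":-0.38,"z":0,"rx":0,"ry":0,"rz":-0.22,"claw":0.2},{"x":0.05,"y":-0.38,"z":0,"rx":0,"ry":0,"rz":-0.22,"claw":0.2}]'
python3 - <<'E'
from h import *
w=look("w4","pad_battery","pad_port","pad_speaker","pad_camera",z=.007)
E
```

```text
time_s: 6.5
tcp_pos: [0.4416, -0.0345, 0.2018]
ee_rot: [[-0.803, -0.595, -0.001], [-0.595, 0.803, 0.0], [0.001, 0.001, -1.0]]
wrist_force: [0.1, -0.3, 0.2]
gripper_width: 0.41
gripper_force: 29.9
time_s: 7.5
tcp_pos: [0.4544, -0.1285, 0.2021]
ee_rot: [[-0.999, 0.048, -0.001], [0.048, 0.999, 0.0], [0.001, 0.0, -1.0]]
wrist_force: [1.4, -0.4, -0.5]
gripper_width: 0.411
gripper_force: 29.9
7.55 [ 454.4 -128.4  202.3] yaw 177.27 w 0.407679363312732
pad_battery 0.83 [326. 164.] [ 434.7 -127.3   66.8   50.8   87.3]
pad_port 0.73 [250. 239.] [ 528.4 -215.9   65.3   48.4   88.8]
pad_camera 0.81 [247. 180.] [ 450.5 -212.1   90.6   67.1  176.9]
```

View pics/w4.png

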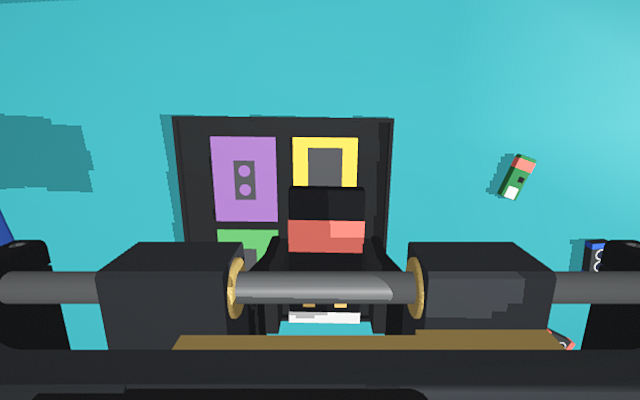

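Wrist view: yellow pad at rows 137–187 with the battery in front of it, purple pad (245,180), green partly hidden; port at (517,177). Compute the pad geometry and the held battery's offset.

```bash
cat >> h.py <<'E'
PADS=dict(yellow=("pad_battery",(20,38)),green=("pad_port",(50,75)),purple=("pad_camera",(125,155)))
def cmask(p,lo,hi,smin=60,vmin=90):
    h=cv2.cvtColor(p["color"],cv2.COLOR_RGB2HSV)
    return ((h[...,0]>=lo)&(h[...,0]<=hi)&(h[...,1]>smin)&(h[...,2]>vmin))
def padc(p,lo,hi,box,z=.007,smin=60,vmin=90):
    m=cmask(p,lo,hi,smin,vmin);k=np.zeros_like(m);x0,y0,x1,y1=box;k[y0:y1,x0:x1]=1
    return rect(p,m&k,z)
E
python3 - <<'E'
from h import *
t=capture("top");s=capture("scene");w=capture("wrist")
print("purple wrist",padc(w,125,155,(200,120,290,235)))
for n,b,l in(("yellow",(375,220,422,282),(20,38)),("purple",(420,225,466,285),(125,155)),("green",(422,175,470,232),(50,75))):
    print(n,"top",padc(t,*l,b))
for n,b,l in(("yellow",(285,105,345,155),(20,38)),("purple",(262,95,320,132),(125,155)),("green",(225,112,285,158),(50,75))):
    print(n,"scene",padc(s,*l,b))
for u in((292,137),(358,137),(307,148),(342.5,148)): print("yel",u,np.round(plane(w,u,.007)*1000,1))
for u in((289,187),(363,187),(288,312),(361,312)): print("bat",u,np.round(plane(w,u,.2085)*1000,1))
P=near(w,"pad_camera",(247,180));Q=near(t,"pad_camera",(442,256))
if P and Q: print("tri purple wrist/top",tri(w,P["centre"],t,Q["centre"]))
cv2.imwrite("pics/w4c.png",cv2.resize(w["color"][120:330,180:400,::-1],None,fx=3.2,fy=2.8,interpolation=cv2.INTER_CUBIC))
E
```

```text
purple wrist [ 450.9 -212.3   91.1   67.6  176.7]Traceback (most recent call last):
  File "<stdin>", line 5, in <module>
  File "h.py", line 38, in padc
    return rect(p,m&k,z)
  File "h.py", line 18, in rect
    c=max(cv2.findContours(mask.astype(np.uint8),cv2.RETR_EXTERNAL,cv2.CHAIN_APPROX_NONE)[0],key=cv2.contourArea)
ValueError: max() iterable argument is empty
```

```bash
python3 - <<'E'
from h import *
t=capture("top");s=capture("scene");w=capture("wrist")
t["color"]=cv2.imread("pics/top0.png")[...,::-1].copy();s["color"]=cv2.imread("pics/scene0.png")[...,::-1].copy()
for n,b,l in(("yellow",(375,220,422,282),(20,38)),("purple",(420,225,466,285),(125,155)),("green",(422,175,470,232),(50,75))):
    print(n,"top",padc(t,*l,b))
for n,b,l in(("yellow",(285,105,345,155),(20,38)),("purple",(262,95,320,132),(125,155)),("green",(225,112,285,158),(50,75))):
    print(n,"scene",padc(s,*l,b))
for u in((292,137),(358,137),(307,148),(342.5,148)): print("yel",u,np.round(plane(w,u,.007)*1000,1))
for u in((289,187),(363,187),(288,312),(361,312)): print("bat",u,np.round(plane(w,u,.2085)*1000,1))
print("wrist-top purple",[np.round(v*1000,1) for v in tri(w,project(w,np.array([.4509,-.2123,.007])),t,project(t,np.r_[padc(t,125,155,(420,225,466,285))[:2]/1000,.007]))])
cv2.imwrite("pics/w4c.png",cv2.resize(w["color"][120:330,180:400,::-1],None,fx=3.2,fy=2.8,interpolation=cv2.INTER_CUBIC))
E
```

```text
yellow top [ 455.8 -127.2   93.    69.5  176.8]
purple top [ 450.9 -211.    91.    67.8  176.5]
green top [ 550.7 -216.9   90.7   67.5  176.7]
yellow scene [ 457.1 -127.8   92.5   68.7  176.8]
purple scene [ 451.9 -211.8   90.5   68.3  176.5]
green scene [ 551.7 -218.    90.4   67.7  176.8]
yel (292, 137) [ 409.2 -159.3    7. ]
yel (358, 137) [412.5 -92.3   7. ]
yel (307, 148) [ 421.  -144.7    7. ]
yel (342.5, 148) [ 422.8 -108.4    7. ]
bat (289, 187) [ 416.5 -142.5  208.5]
bat (363, 187) [ 418.1 -108.5  208.5]
bat (288, 312) [ 481.7 -148.   208.5]
bat (361, 312) [ 483.5 -110.8  208.5]
wrist-top purple [array([ 451. , -211.9,    5.9]), np.float64(1.2)]
```

View pics/w4c.png

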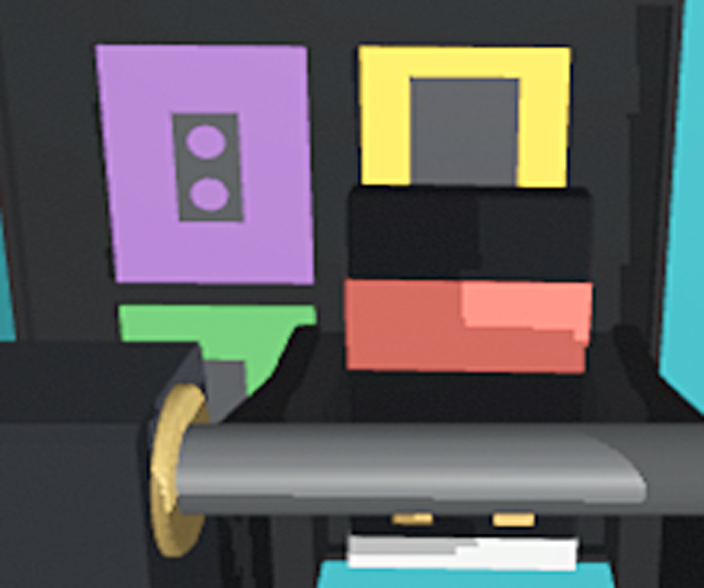

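Views agree within 1 mm: the tray heading is 176.7° and the yellow pad is at (455.9,-128). That gives purple (451,-212), green (551,-217.7) and white (555.7,-134). Lower the battery.

```bash
python3 -m pendant '[{"x":0.012,"y":0.002,"z":-0.1,"rx":0,"ry":0,"rz":-0.003,"claw":0.2},{"x":0.012,"y":0.002,"z":-0.25,"rx":0,"ry":0,"rz":-0.003,"claw":0.2},{"x":0.012,"y":0.002,"z":-0.42,"rx":0,"ry":0,"rz":-0.003,"claw":0.2},{"x":0.012,"y":0.002,"z":-0.58,"rx":0,"ry":0,"rz":-0.003,"claw":0.2},{"x":0.012,"y":0.002,"z":-0.68,"rx":0,"ry":0,"rz":-0.003,"claw":0.2},{"x":0.012,"y":0.002,"z":-0.73,"rx":0,"ry":0,"rz":-0.003,"claw":0.2},{"x":0.012,"y":0.002,"z":-0.755,"rx":0,"ry":0,"rz":-0.003,"claw":0.2},{"x":0.012,"y":0.002,"z":-0.76,"rx":0,"ry":0,"rz":-0.003,"claw":0.2}]'
python3 - <<'E'
from h import *
w=look("w5")
E
```

```text
time_s: 9.05
tcp_pos: [0.4581, -0.1281, 0.0129]
ee_rot: [[-0.998, 0.058, 0.001], [0.058, 0.998, -0.0], [-0.001, 0.0, -1.0]]
wrist_force: [-0.2, -0.3, 0.6]
gripper_width: 0.407
gripper_force: 29.9
9.1 [ 458.2 -128.    13.1] yaw 176.67 w 0.40454404133650745
```

View pics/w5.png

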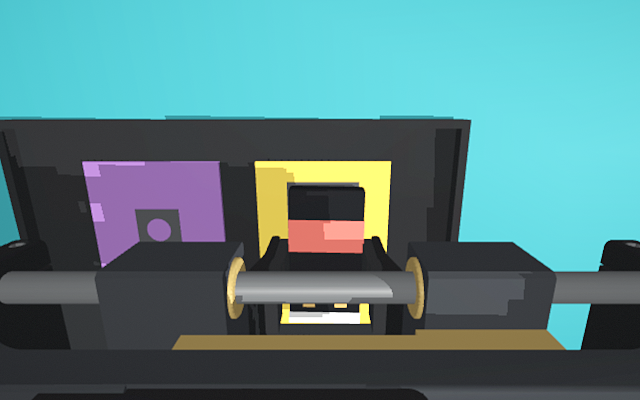

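Battery sits just above the yellow pad, front edge at row 187, outline front at row ~182. Compute the residual.

```bash
python3 - <<'E'
from h import *
w=capture("wrist")
m=cmask(w,20,38,80,100)
for r in(170,178,190,200,210):
    c=np.where(m[r,240:400])[0]+240; print(r,c.min(),c.max(),np.round(plane(w,(c.min(),r),.007)[:2]*1000,1),np.round(plane(w,(c.max()+1,r),.007)[:2]*1000,1))
g=w["color"].astype(int).sum(2)
print("col325",[(r,int(g[r,325])) for r in range(158,192)])
print([(c,int(g[200,c])) for c in list(range(284,294))+list(range(358,368))])
for u in((289,187),(363,187)): print("bat top z.019",np.round(plane(w,u,.019)*1000,1))
for r in(161,182): print(r,np.round(plane(w,(325,r),.007)*1000,1))
cv2.imwrite("pics/w5c.png",cv2.resize(w["color"][150:260,245:405,::-1],None,fx=5,fy=5,interpolation=cv2.INTER_NEAREST))
E
```

```text
170 255 390 [ 413.1 -159. ] [417.  -92.5]
178 255 390 [ 417.  -159.4] [420.9 -92.6]
190 256 389 [ 423.1 -159.6] [427.  -93.1]
200 256 389 [ 428.2 -160.2] [432.1 -93.2]
210 257 388 [ 433.5 -160.3] [437.3 -93.7]
col325 [(158, 185), (159, 160), (160, 224), (161, 567), (162, 632), (163, 636), (164, 634), (165, 634), (166, 634), (167, 634), (168, 634), (169, 634), (170, 634), (171, 634), (172, 634), (173, 634), (174, 633), (175, 633), (176, 633), (177, 633), (178, 633), (179, 633), (180, 635), (181, 594), (182, 357), (183, 338), (184, 303), (185, 203), (186, 111), (187, 70), (188, 75), (189, 88), (190, 95), (191, 125)]
[(284, 513), (285, 522), (286, 501), (287, 359), (288, 146), (289, 79), (290, 106), (291, 107), (292, 106), (293, 106), (358, 136), (359, 133), (360, 136), (361, 132), (362, 129), (363, 105), (364, 197), (365, 570), (366, 639), (367, 633)]
bat top z.019 [ 419.9 -141.7   19. ]
bat top z.019 [ 421.9 -107.6   19. ]
161 [ 410.7 -124.5    7. ]
182 [ 421.1 -125.1    7. ]
```

View pics/w5c.png

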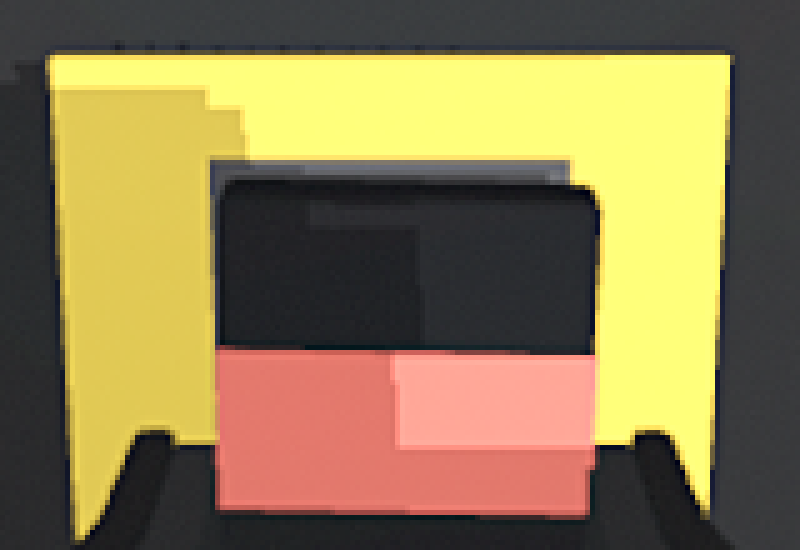

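Fore-aft matches within 0.5 mm, but the battery sits ~1.4 mm too far +y; shift, lower, release and rise.

```bash
python3 -m pendant '[{"x":0,"y":-0.006,"z":0,"rx":0,"ry":0,"rz":0,"claw":0.2},{"x":0,"y":-0.006,"z":-0.004,"rx":0,"ry":0,"rz":0,"claw":0.2},{"x":0,"y":-0.006,"z":-0.008,"rx":0,"ry":0,"rz":0,"claw":0.2},{"x":0,"y":-0.006,"z":-0.01,"rx":0,"ry":0,"rz":0,"claw":0.2},{"x":0,"y":-0.006,"z":-0.01,"rx":0,"ry":0,"rz":0,"claw":0.2},{"x":0,"y":-0.006,"z":-0.01,"rx":0,"ry":0,"rz":0,"claw":0.2},{"x":0,"y":-0.006,"z":-0.01,"rx":0,"ry":0,"rz":0,"claw":0.2},{"x":0,"y":-0.006,"z":-0.01,"rx":0,"ry":0,"rz":0,"claw":0.2}]'
```

```text
time_s: 10.15
tcp_pos: [0.4576, -0.1296, 0.0101]
ee_rot: [[-0.998, 0.058, 0.0], [0.058, 0.998, 0.0], [-0.0, 0.0, -1.0]]
wrist_force: [0.5, -0.7, 0.2]
gripper_width: 0.405
gripper_force: 29.9
```

```bash
python3 -m pendant '[{"x":0,"y":0,"z":-0.002,"rx":0,"ry":0,"rz":0,"claw":0.2},{"x":0,"y":0,"z":-0.003,"rx":0,"ry":0,"rz":0,"claw":0.2},{"x":0,"y":0,"z":-0.003,"rx":0,"ry":0,"rz":0,"claw":0.55},{"x":0,"y":0,"z":-0.003,"rx":0,"ry":0,"rz":0,"claw":0.55},{"x":0,"y":0,"z":-0.003,"rx":0,"ry":0,"rz":0,"claw":0.55},{"x":0,"y":0,"z":0.05,"rx":0,"ry":0,"rz":0,"claw":0.55},{"x":0,"y":0,"z":0.2,"rx":0,"ry":0,"rz":0,"claw":0.55},{"x":0,"y":0,"z":0.4,"rx":0,"ry":0,"rz":0,"claw":0.55}]'
python3 -m pendant '[{"x":0,"y":0.1,"z":0.15,"rx":0,"ry":0,"rz":0.02,"claw":0.6},{"x":0,"y":0.25,"z":0.3,"rx":0,"ry":0,"rz":0.05,"claw":0.6},{"x":0,"y":0.35,"z":0.4,"rx":0,"ry":0,"rz":0.1,"claw":0.6},{"x":0,"y":0.45,"z":0.4,"rx":0,"ry":0,"rz":0.15,"claw":0.6},{"x":0,"y":0.55,"z":0.4,"rx":0,"ry":0,"rz":0.2,"claw":0.6},{"x":0,"y":0.65,"z":0.4,"rx":0,"ry":0,"rz":0.25,"claw":0.6},{"x":0,"y":0.75,"z":0.4,"rx":0,"ry":0,"rz":0.3,"claw":0.6},{"x":0,"y":0.8,"z":0.4,"rx":0,"ry":0,"rz":0.35,"claw":0.6}]'
python3 - <<'E'
from h import *
look("w6","port_coral","pad_battery","battery_coral",z=.01)
E
```

```text
time_s: 11.15
tcp_pos: [0.4568, -0.1296, 0.1111]
ee_rot: [[-0.998, 0.058, -0.002], [0.058, 0.998, -0.0], [0.002, -0.0, -1.0]]
wrist_force: [0.9, -0.1, -0.0]
gripper_width: 0.549
gripper_force: 0.0
time_s: 12.15
tcp_pos: [0.4574, 0.0714, 0.211]
ee_rot: [[-0.5, -0.866, 0.001], [-0.866, 0.5, 0.001], [-0.001, -0.001, -1.0]]
wrist_force: [-0.4, -0.0, -0.5]
gripper_width: 0.602
gripper_force: 0.0
12.2 [457.7  72.1 211. ] yaw -119.76 w 0.5972952438243608
port_coral 0.82 [323. 181.] [460.5  71.2  46.3  20.1 155.4]
pad_battery 0.82 [224.  26.] [ 464.8 -102.1  100.8   44.1  150. ]
battery_coral 0.58 [203.   9.] [ 467.9 -114.6   66.5   25.6  150. ]
```

View pics/w6.png

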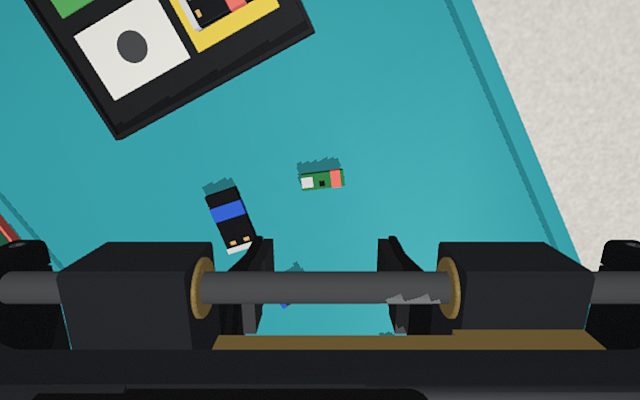

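The port lies at (322,180) → (460.6,71.5), heading ~156°; blue battery at (228,215) is clear of it. Align with it and descend partway.

```bash
python3 -m pendant '[{"x":0.012,"y":-0.002,"z":-0.05,"rx":0,"ry":0,"rz":-0.058,"claw":0.6},{"x":0.012,"y":-0.002,"z":-0.1,"rx":0,"ry":0,"rz":-0.116,"claw":0.6},{"x":0.012,"y":-0.002,"z":-0.15,"rx":0,"ry":0,"rz":-0.174,"claw":0.6},{"x":0.012,"y":-0.002,"z":-0.2,"rx":0,"ry":0,"rz":-0.232,"claw":0.6},{"x":0.012,"y":-0.002,"z":-0.25,"rx":0,"ry":0,"rz":-0.29,"claw":0.6},{"x":0.012,"y":-0.002,"z":-0.3,"rx":0,"ry":0,"rz":-0.348,"claw":0.6},{"x":0.012,"y":-0.002,"z":-0.35,"rx":0,"ry":0,"rz":-0.406,"claw":0.6},{"x":0.012,"y":-0.002,"z":-0.4,"rx":0,"ry":0,"rz":-0.464,"claw":0.6}]'
python3 - <<'E'
from h import *
look("w7","port_coral",z=.01)
E
```

```text
time_s: 13.35
tcp_pos: [0.4606, 0.0691, 0.11]
ee_rot: [[-0.911, 0.413, 0.0], [0.413, 0.911, 0.0], [-0.0, 0.0, -1.0]]
wrist_force: [0.4, -0.3, 0.7]
gripper_width: 0.601
gripper_force: 0.0
13.4 [459.5  68.8 108.4] yaw 155.35 w 0.5973532439738739
port_coral 0.58 [329. 201.] [460.7  73.2  46.5  18.3 156.7]
```

View pics/w7.png

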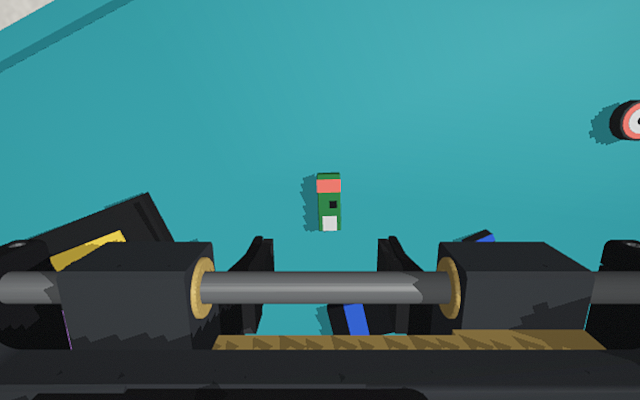

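Port upright between the fingers at (329,201), heading ~156.5°; 3 mm sideways correction. Descend, grip and lift.

```bash
python3 -m pendant '[{"x":0.001,"y":0.0125,"z":-0.1,"rx":0,"ry":0,"rz":0.006,"claw":0.6},{"x":0.001,"y":0.0125,"z":-0.2,"rx":0,"ry":0,"rz":0.006,"claw":0.6},{"x":0.001,"y":0.0125,"z":-0.3,"rx":0,"ry":0,"rz":0.006,"claw":0.6},{"x":0.001,"y":0.0125,"z":-0.37,"rx":0,"ry":0,"rz":0.006,"claw":0.5},{"x":0.001,"y":0.0125,"z":-0.4,"rx":0,"ry":0,"rz":0.006,"claw":0.5},{"x":0.001,"y":0.0125,"z":-0.42,"rx":0,"ry":0,"rz":0.006,"claw":0.5},{"x":0.001,"y":0.0125,"z":-0.43,"rx":0,"ry":0,"rz":0.006,"claw":0.5},{"x":0.001,"y":0.0125,"z":-0.43,"rx":0,"ry":0,"rz":0.006,"claw":0.5}]'
python3 -m pendant '[{"x":0,"y":0,"z":0,"rx":0,"ry":0,"rz":0,"claw":0.2},{"x":0,"y":0,"z":0,"rx":0,"ry":0,"rz":0,"claw":0.05},{"x":0,"y":0,"z":0,"rx":0,"ry":0,"rz":0,"claw":0.05},{"x":0,"y":0,"z":0,"rx":0,"ry":0,"rz":0,"claw":0.05},{"x":0,"y":0,"z":0,"rx":0,"ry":0,"rz":0,"claw":0.05},{"x":0,"y":0,"z":0.05,"rx":0,"ry":0,"rz":0,"claw":0.05},{"x":0,"y":0,"z":0.15,"rx":0,"ry":0,"rz":0,"claw":0.05},{"x":0,"y":0,"z":0.3,"rx":0,"ry":0,"rz":0,"claw":0.05}]'
```

```text
time_s: 14.45
tcp_pos: [0.4611, 0.0732, 0.0029]
ee_rot: [[-0.922, 0.387, 0.001], [0.387, 0.922, 0.0], [-0.001, 0.001, -1.0]]
wrist_force: [0.5, 0.1, 0.2]
gripper_width: 0.501
gripper_force: 0.0
time_s: 15.45
tcp_pos: [0.4602, 0.0727, 0.0783]
ee_rot: [[-0.922, 0.387, -0.002], [0.387, 0.922, -0.001], [0.001, -0.002, -1.0]]
wrist_force: [0.2, 0.1, 1.2]
gripper_width: 0.2
gripper_force: 30.0
```

```bash
python3 -m pendant '[{"x":0.04,"y":-0.1,"z":0.05,"rx":0,"ry":0,"rz":0.013,"claw":0.05},{"x":0.08,"y":-0.22,"z":0.08,"rx":0,"ry":0,"rz":0.027,"claw":0.05},{"x":0.12,"y":-0.35,"z":0.08,"rx":0,"ry":0,"rz":0.04,"claw":0.05},{"x":0.16,"y":-0.48,"z":0.08,"rx":0,"ry":0,"rz":0.054,"claw":0.05},{"x":0.2,"y":-0.61,"z":0.08,"rx":0,"ry":0,"rz":0.067,"claw":0.05},{"x":0.24,"y":-0.74,"z":0.08,"rx":0,"ry":0,"rz":0.081,"claw":0.05},{"x":0.28,"y":-0.87,"z":0.08,"rx":0,"ry":0,"rz":0.095,"claw":0.05},{"x":0.32,"y":-1,"z":0.08,"rx":0,"ry":0,"rz":0.108,"claw":0.05}]'
python3 -m pendant '[{"x":0.02,"y":-0.08,"z":0,"rx":0,"ry":0,"rz":0,"claw":0.05},{"x":0.04,"y":-0.14,"z":-0.05,"rx":0,"ry":0,"rz":0,"claw":0.05},{"x":0.044,"y":-0.167,"z":-0.12,"rx":0,"ry":0,"rz":0,"claw":0.05},{"x":0.044,"y":-0.167,"z":-0.2,"rx":0,"ry":0,"rz":0,"claw":0.05},{"x":0.044,"y":-0.167,"z":-0.26,"rx":0,"ry":0,"rz":0,"claw":0.05},{"x":0.044,"y":-0.167,"z":-0.3,"rx":0,"ry":0,"rz":0,"claw":0.05},{"x":0.044,"y":-0.167,"z":-0.31,"rx":0,"ry":0,"rz":0,"claw":0.05},{"x":0.044,"y":-0.167,"z":-0.31,"rx":0,"ry":0,"rz":0,"claw":0.05}]'
python3 - <<'E'
from h import *
w=look("w8")
m=cmask(w,50,75,80,80)
for r in range(130,240,10):
    c=np.where(m[r,230:430])[0]+230
    if len(c): print(r,c.min(),c.max(),np.round(plane(w,(c.min(),r),.007)[:2]*1000,1),np.round(plane(w,(c.max()+1,r),.007)[:2]*1000,1))
cv2.imwrite("pics/w8c.png",cv2.resize(w["color"][130:340,220:440,::-1],None,fx=3.4,fy=2.8,interpolation=cv2.INTER_NEAREST))
E
```

```text
time_s: 16.45
tcp_pos: [0.5411, -0.1781, 0.0984]
ee_rot: [[-0.998, 0.057, 0.001], [0.057, 0.998, -0.0], [-0.001, -0.0, -1.0]]
wrist_force: [-0.1, 1.1, 0.3]
gripper_width: 0.201
gripper_force: 30.0
time_s: 17.45
tcp_pos: [0.5521, -0.2186, 0.0203]
ee_rot: [[-0.998, 0.058, 0.0], [0.058, 0.998, -0.0], [-0.0, -0.0, -1.0]]
wrist_force: [0.2, 0.5, -0.8]
gripper_width: 0.202
gripper_force: 30.0
17.5 [ 552.3 -218.7   20.6] yaw 176.67 w 0.2054641613350339
170 260 389 [ 508.4 -248.6] [ 512.2 -182.3]
180 261 389 [ 513.6 -248.6] [ 517.4 -182.3]
190 261 388 [ 518.8 -249.2] [ 522.7 -182.9]
200 262 388 [ 524.2 -249.2] [ 528.1 -182.9]
210 262 387 [ 529.6 -249.8] [ 533.5 -183.5]
220 263 387 [ 535.2 -249.9] [ 539.  -183.6]
230 263 386 [ 540.8 -250.5] [ 544.6 -184.2]
```

View pics/w8c.png

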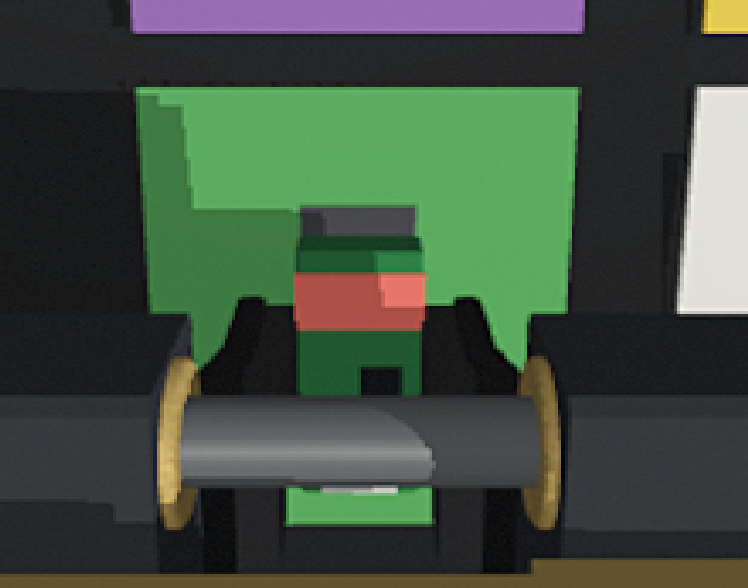

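Port held level over the green pad; its front edge is at row ~219, outline front at row ~204. Compute the residual.

```bash
python3 - <<'E'
from h import *
w=capture("wrist")
for n,u,z in(("outline front",(325.4,203.6),.007),("oL",(308.5,205),.007),("oR",(342.4,205),.007),("port bottom front",(325.7,214.6),.0175),("port top front",(325.7,219.3),.0275),("pL",(307.4,219.3),.0275),("pR",(344.1,219.3),.0275),("pad front",(325,161.3),.007)):
    print(n,np.round(plane(w,u,z)*1000,1))
E
```

```text
outline front [ 528.3 -216.3    7. ]
oL [ 528.6 -225.2    7. ]
oR [ 529.6 -207.4    7. ]
port bottom front [ 531.1 -216.3   17.5]
port top front [ 530.3 -216.3   27.5]
pL [ 529.8 -224.9   27.5]
pR [ 530.8 -207.7   27.5]
pad front [ 506.1 -215.2    7. ]
```

```bash
python3 -m pendant '[{"x":-0.005,"y":0,"z":-0.01,"rx":0,"ry":0,"rz":0,"claw":0.05},{"x":-0.0095,"y":0,"z":-0.02,"rx":0,"ry":0,"rz":0,"claw":0.05},{"x":-0.0095,"y":0,"z":-0.03,"rx":0,"ry":0,"rz":0,"claw":0.05},{"x":-0.0095,"y":0,"z":-0.036,"rx":0,"ry":0,"rz":0,"claw":0.05},{"x":-0.0095,"y":0,"z":-0.04,"rx":0,"ry":0,"rz":0,"claw":0.05},{"x":-0.0095,"y":0,"z":-0.041,"rx":0,"ry":0,"rz":0,"claw":0.05},{"x":-0.0095,"y":0,"z":-0.042,"rx":0,"ry":0,"rz":0,"claw":0.05},{"x":-0.0095,"y":0,"z":-0.042,"rx":0,"ry":0,"rz":0,"claw":0.05}]'
```

```text
time_s: 18.55
tcp_pos: [0.5495, -0.2187, 0.0097]
ee_rot: [[-0.998, 0.058, 0.0], [0.058, 0.998, -0.0], [-0.0, -0.0, -1.0]]
wrist_force: [-0.3, -0.1, 0.8]
gripper_width: 0.204
gripper_force: 30.0
```

```bash
python3 -m pendant '[{"x":0,"y":0,"z":-0.001,"rx":0,"ry":0,"rz":0,"claw":0.05},{"x":0,"y":0,"z":-0.002,"rx":0,"ry":0,"rz":0,"claw":0.4},{"x":0,"y":0,"z":-0.002,"rx":0,"ry":0,"rz":0,"claw":0.4},{"x":0,"y":0,"z":-0.002,"rx":0,"ry":0,"rz":0,"claw":0.4},{"x":0,"y":0,"z":0.03,"rx":0,"ry":0,"rz":0,"claw":0.4},{"x":0,"y":0,"z":0.15,"rx":0,"ry":0,"rz":0,"claw":0.4},{"x":0,"y":0,"z":0.35,"rx":0,"ry":0,"rz":0,"claw":0.4},{"x":0,"y":0.1,"z":0.55,"rx":0,"ry":0,"rz":0,"claw":0.4}]'
python3 -m pendant '[{"x":0,"y":0.12,"z":0.05,"rx":0,"ry":0,"rz":0,"claw":0.6},{"x":-0.02,"y":0.25,"z":0.05,"rx":0,"ry":0,"rz":0,"claw":0.6},{"x":-0.04,"y":0.4,"z":0.05,"rx":0,"ry":0,"rz":0,"claw":0.6},{"x":-0.06,"y":0.55,"z":0.05,"rx":0,"ry":0,"rz":0,"claw":0.6},{"x":-0.08,"y":0.7,"z":0.05,"rx":0,"ry":0,"rz":0,"claw":0.6},{"x":-0.1,"y":0.8,"z":0.05,"rx":0,"ry":0,"rz":0,"claw":0.6},{"x":-0.12,"y":0.9,"z":0.05,"rx":0,"ry":0,"rz":0,"claw":0.6},{"x":-0.14,"y":1,"z":0.05,"rx":0,"ry":0,"rz":0,"claw":0.6}]'
python3 -m pendant '[{"x":0,"y":0.15,"z":0,"rx":0,"ry":0,"rz":0,"claw":0.6},{"x":-0.02,"y":0.3,"z":0,"rx":0,"ry":0,"rz":0,"claw":0.6},{"x":-0.03,"y":0.45,"z":0,"rx":0,"ry":0,"rz":0,"claw":0.6},{"x":-0.05,"y":0.6,"z":0,"rx":0,"ry":0,"rz":0,"claw":0.6},{"x":-0.06,"y":0.75,"z":0,"rx":0,"ry":0,"rz":0,"claw":0.6},{"x":-0.06,"y":0.88,"z":0,"rx":0,"ry":0,"rz":0,"claw":0.6},{"x":-0.06,"y":0.98,"z":0,"rx":0,"ry":0,"rz":0,"claw":0.6},{"x":-0.06,"y":0.98,"z":0,"rx":0,"ry":0,"rz":0,"claw":0.6}]'
python3 - <<'E'
from h import *
w=look("w9","speaker_coral",z=.011)
cv2.imwrite("pics/w9.png",w["color"][...,::-1])
t=capture("top")
for n,b,l in(("yellow",(375,220,422,282),(20,38)),("green",(422,175,470,232),(50,75))): print(n,padc(t,*l,b))
b=near(t,"battery_coral",(399,252));p=near(t,"port_coral",(445,205))
if b:print("bat",rect(t,b["region"],.016))
if p:print("port",rect(t,p["region"],.017))
k=near(w,"speaker_coral",(320,190),120); q=near(t,"speaker_coral",(177,226))
if k and q: print("tri",tri(w,k["centre"],t,q["centre"]))
cv2.imwrite("pics/t9.png",np.hstack([cv2.resize(t["color"][165:295,360:490,::-1],(400,400),interpolation=cv2.INTER_CUBIC),cv2.resize(w["color"][...,::-1],(400,400))]))
E
```

```text
time_s: 19.55
tcp_pos: [0.5494, -0.1944, 0.1488]
ee_rot: [[-0.998, 0.06, 0.0], [0.06, 0.998, -0.0], [-0.0, -0.0, -1.0]]
wrist_force: [1.0, 0.5, -0.4]
gripper_width: 0.4
gripper_force: 0.0
time_s: 20.55
tcp_pos: [0.5143, 0.0572, 0.1602]
ee_rot: [[-0.998, 0.058, 0.001], [0.058, 0.998, 0.0], [-0.001, 0.0, -1.0]]
wrist_force: [0.1, -0.2, 0.2]
gripper_width: 0.598
gripper_force: 0.0
time_s: 21.55
tcp_pos: [0.4995, 0.3027, 0.1596]
ee_rot: [[-0.998, 0.057, 0.0], [0.057, 0.998, 0.0], [-0.0, 0.0, -1.0]]
wrist_force: [-0.2, -0.0, 0.3]
gripper_width: 0.604
gripper_force: 0.0
21.6 [499.3 301.6 159.5] yaw 176.7 w 0.5986984518946327
speaker_coral 0.84 [324. 184.] [496.3 307.   30.1  29.7 130.7]
yellow [ 455.9 -127.3   93.6   68.1  176. ]
green [ 550.8 -216.8   91.5   67.8  176.9]
bat [ 456.9 -126.3   70.    37.4  175.7]
port [ 550.3 -216.1   45.3   21.2  179. ]
```

View pics/t9.png

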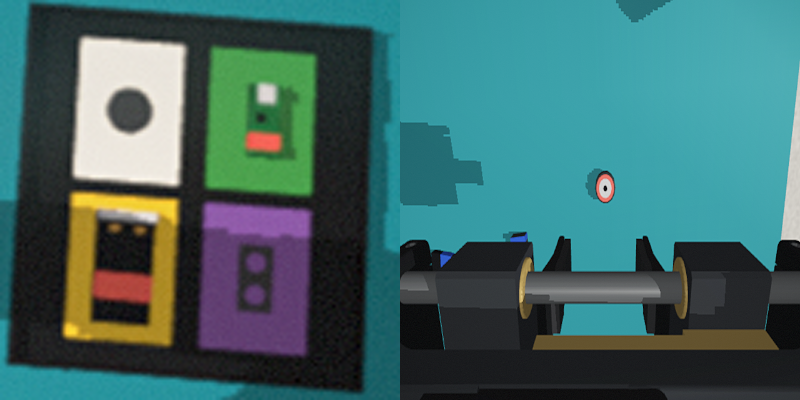

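Left: battery and port sit centred on their outlines. Right: speaker at (604,187)→(323,187) full-frame. I'll localise its coral ring by colour in both views.

```bash
cat >> h.py <<'E'
def coral(p,box,smin=90,vmin=110):
    h=cv2.cvtColor(p["color"],cv2.COLOR_RGB2HSV);m=((h[...,0]<=12)|(h[...,0]>=172))&(h[...,1]>smin)&(h[...,2]>vmin)
    k=np.zeros(m.shape,np.uint8);x0,y0,x1,y1=box;k[y0:y1,x0:x1]=m[y0:y1,x0:x1]
    return k
def ringc(p,box):
    c=max(cv2.findContours(coral(p,box),cv2.RETR_EXTERNAL,cv2.CHAIN_APPROX_NONE)[0],key=len)
    return np.array(cv2.minEnclosingCircle(c)[0])
E
python3 - <<'E'
from h import *
w=capture("wrist");t=capture("top");s=capture("scene")
a,b,c=ringc(w,(290,160,360,215)),ringc(t,(160,210,195,245)),ringc(s,(455,240,495,275))
print(a,b,c)
for p,u in((w,a),(t,b),(s,c)): print(np.round(plane(p,u,.011)*1000,1),rect(p,coral(p,(int(u[0])-25,int(u[1])-25,int(u[0])+25,int(u[1])+25)),.011))
print(tri(w,a,t,b),tri(w,a,s,c))
E
```

```text
Traceback (most recent call last):
  File "h.py", line 44, in ringc
    c=max(cv2.findContours(coral(p,box),cv2.RETR_EXTERNAL,cv2.CHAIN_APPROX_NONE)[0],key=len)
ValueError: max() iterable argument is empty
```

```bash
python3 - <<'E'
from h import *
w=capture("wrist");t=capture("top");s=capture("scene")
t["color"]=cv2.imread("pics/top0.png")[...,::-1].copy();s["color"]=cv2.imread("pics/scene0.png")[...,::-1].copy()
a,b,c=ringc(w,(290,160,360,215)),ringc(t,(160,210,195,245)),ringc(s,(455,240,495,275))
print(a,b,c)
for p,u in((w,a),(t,b),(s,c)): print(np.round(plane(p,u,.011)*1000,1))
print(tri(w,a,t,b),tri(w,a,s,c))
E
```

```text
[329.98101807 187.34809875] [176.66667175 225.33332825] [473.66665649 255.58332825]
[497.7 306.2  11. ]
[498.1 307.   11. ]
[498.4 305.4  11. ]
(array([0.49777125, 0.30636961, 0.01217419]), np.float64(0.0006657755318861775)) (array([0.4979306 , 0.30576131, 0.01042568]), np.float64(0.0009180860305705135))
```

```bash
python3 -m pendant '[{"x":-0.0055,"y":0.012,"z":-0.12,"rx":0,"ry":0,"rz":0,"claw":0.6},{"x":-0.0055,"y":0.012,"z":-0.27,"rx":0,"ry":0,"rz":0,"claw":0.6},{"x":-0.0055,"y":0.012,"z":-0.42,"rx":0,"ry":0,"rz":0,"claw":0.6},{"x":-0.0055,"y":0.012,"z":-0.53,"rx":0,"ry":0,"rz":0,"claw":0.6},{"x":-0.0055,"y":0.012,"z":-0.59,"rx":0,"ry":0,"rz":0,"claw":0.6},{"x":-0.0055,"y":0.012,"z":-0.62,"rx":0,"ry":0,"rz":0,"claw":0.6},{"x":-0.0055,"y":0.012,"z":-0.626,"rx":0,"ry":0,"rz":0,"claw":0.6},{"x":-0.0055,"y":0.012,"z":-0.626,"rx":0,"ry":0,"rz":0,"claw":0.6}]'
python3 -m pendant '[{"x":0,"y":0,"z":0,"rx":0,"ry":0,"rz":0,"claw":0.4},{"x":0,"y":0,"z":0,"rx":0,"ry":0,"rz":0,"claw":0.15},{"x":0,"y":0,"z":0,"rx":0,"ry":0,"rz":0,"claw":0.15},{"x":0,"y":0,"z":0,"rx":0,"ry":0,"rz":0,"claw":0.15},{"x":0,"y":0,"z":0,"rx":0,"ry":0,"rz":0,"claw":0.15},{"x":0,"y":0,"z":0.05,"rx":0,"ry":0,"rz":0,"claw":0.15},{"x":0,"y":0,"z":0.15,"rx":0,"ry":0,"rz":0,"claw":0.15},{"x":0,"y":0,"z":0.3,"rx":0,"ry":0,"rz":0,"claw":0.15}]'
python3 - <<'E'
from h import *
w=look("w10")
z=sense()["tcp_pos"][2]+.008
m=coral(w,(270,150,380,330));ys,xs=np.where(m);print(xs.min(),xs.max(),ys.min(),ys.max(),rect(w,m,z))
E
```

```text
time_s: 23.2
tcp_pos: [0.4986, 0.3048, 0.004]
ee_rot: [[-0.998, 0.058, 0.001], [0.058, 0.998, 0.001], [-0.001, 0.001, -1.0]]
wrist_force: [0.8, 0.4, 0.5]
gripper_width: 0.6
gripper_force: 0.0
time_s: 24.2
tcp_pos: [0.4975, 0.3037, 0.0784]
ee_rot: [[-0.998, 0.058, -0.002], [0.058, 0.998, -0.002], [0.002, -0.002, -1.0]]
wrist_force: [0.7, 0.4, -0.5]
gripper_width: 0.325
gripper_force: 30.0
24.25 [500.6 306.2  84.7] yaw 176.75 w 0.3295383004068107
299 351 238 271 [490.2 304.9  24.2  16.4  86.7]
```

```bash
python3 -m pendant '[{"x":0,"y":-0.08,"z":0.03,"rx":0,"ry":0,"rz":0,"claw":0.15},{"x":0.01,"y":-0.2,"z":0.06,"rx":0,"ry":0,"rz":0,"claw":0.15},{"x":0.03,"y":-0.33,"z":0.08,"rx":0,"ry":0,"rz":0,"claw":0.15},{"x":0.05,"y":-0.46,"z":0.08,"rx":0,"ry":0,"rz":0,"claw":0.15},{"x":0.07,"y":-0.59,"z":0.08,"rx":0,"ry":0,"rz":0,"claw":0.15},{"x":0.09,"y":-0.73,"z":0.08,"rx":0,"ry":0,"rz":0,"claw":0.15},{"x":0.11,"y":-0.86,"z":0.08,"rx":0,"ry":0,"rz":0,"claw":0.15},{"x":0.12,"y":-1,"z":0.08,"rx":0,"ry":0,"rz":0,"claw":0.15}]'
python3 -m pendant '[{"x":0.01,"y":-0.12,"z":0,"rx":0,"ry":0,"rz":0,"claw":0.15},{"x":0.03,"y":-0.25,"z":0,"rx":0,"ry":0,"rz":0,"claw":0.15},{"x":0.05,"y":-0.38,"z":0,"rx":0,"ry":0,"rz":0,"claw":0.15},{"x":0.07,"y":-0.51,"z":0,"rx":0,"ry":0,"rz":0,"claw":0.15},{"x":0.09,"y":-0.62,"z":0,"rx":0,"ry":0,"rz":0,"claw":0.15},{"x":0.11,"y":-0.7,"z":0,"rx":0,"ry":0,"rz":0,"claw":0.15},{"x":0.11,"y":-0.75,"z":0,"rx":0,"ry":0,"rz":0,"claw":0.15},{"x":0.11,"y":-0.76,"z":0,"rx":0,"ry":0,"rz":0,"claw":0.15}]'
```

```text
time_s: 25.25
tcp_pos: [0.5273, 0.0523, 0.0979]
ee_rot: [[-0.998, 0.059, -0.001], [0.059, 0.998, -0.0], [0.001, -0.0, -1.0]]
wrist_force: [0.3, 0.6, 0.4]
gripper_width: 0.329
gripper_force: 30.0
time_s: 26.25
tcp_pos: [0.5547, -0.1364, 0.0978]
ee_rot: [[-0.998, 0.06, -0.001], [0.06, 0.998, 0.0], [0.001, 0.0, -1.0]]
wrist_force: [-0.7, 0.1, -0.2]
gripper_width: 0.332
gripper_force: 30.0
```

Descend to ~20 mm and look (last picture).

```bash
python3 -m pendant '[{"x":0.003,"y":0.003,"z":-0.05,"rx":0,"ry":0,"rz":0,"claw":0.15},{"x":0.003,"y":0.003,"z":-0.12,"rx":0,"ry":0,"rz":0,"claw":0.15},{"x":0.003,"y":0.003,"z":-0.19,"rx":0,"ry":0,"rz":0,"claw":0.15},{"x":0.003,"y":0.003,"z":-0.25,"rx":0,"ry":0,"rz":0,"claw":0.15},{"x":0.003,"y":0.003,"z":-0.29,"rx":0,"ry":0,"rz":0,"claw":0.15},{"x":0.003,"y":0.003,"z":-0.31,"rx":0,"ry":0,"rz":0,"claw":0.15},{"x":0.003,"y":0.003,"z":-0.315,"rx":0,"ry":0,"rz":0,"claw":0.15},{"x":0.003,"y":0.003,"z":-0.315,"rx":0,"ry":0,"rz":0,"claw":0.15}]'
python3 - <<'E'
from h import *
w=look("w11");z=sense()["tcp_pos"][2]-.0035+.011
h=cv2.cvtColor(w["color"],cv2.COLOR_RGB2HSV);m=(h[...,2]>150)&(h[...,1]<45)
for r in range(150,245,6):
    c=np.where(m[r,230:430])[0]+230
    if len(c): print(r,c.min(),c.max(),np.round(plane(w,(c.min(),r),.007)[:2]*1000,1),np.round(plane(w,(c.max()+1,r),.007)[:2]*1000,1))
k=coral(w,(270,150,380,330));ys,xs=np.where(k);print(xs.min(),xs.max(),ys.min(),ys.max(),rect(w,k,z))
g=w["color"].astype(int).sum(2)
print([(r,int(g[r,325])) for r in range(190,245)])
cv2.imwrite("pics/w11c.png",cv2.resize(w["color"][150:300,245:405,::-1],None,fx=4,fy=4,interpolation=cv2.INTER_NEAREST))
E
```

```text
time_s: 27.25
tcp_pos: [0.5567, -0.135, 0.0197]
ee_rot: [[-0.998, 0.058, 0.001], [0.058, 0.998, -0.0], [-0.001, 0.0, -1.0]]
wrist_force: [0.3, -0.3, 0.1]
gripper_width: 0.329
gripper_force: 30.0
27.3 [ 556.7 -135.    19.8] yaw 176.66 w 0.3308214925743188
162 260 390 [ 508.7 -164.4] [512.6 -98.2]
168 261 390 [ 511.8 -164.2] [515.7 -98.2]
174 261 389 [ 514.9 -164.5] [518.7 -98.8]
180 261 389 [ 518.  -164.8] [521.8 -98.8]
186 262 389 [ 521.2 -164.7] [525.  -98.8]
192 262 389 [ 524.3 -165. ] [528.2 -98.9]
198 262 388 [ 527.5 -165.3] [531.4 -99.4]
204 263 388 [ 530.8 -165.2] [534.6 -99.4]
210 263 388 [ 534.  -165.5] [537.9 -99.5]
216 263 387 [ 537.3 -165.9] [ 541.2 -100. ]
222 264 387 [ 540.7 -165.7] [ 544.5 -100.1]
228 264 387 [ 544. -166.] [ 547.9 -100.1]
234 264 387 [ 547.4 -166.4] [ 551.3 -100.1]
240 265 386 [ 550.9 -166.2] [ 554.7 -100.7]
299 351 238 271 [ 552.3 -134.    25.3   17.2   86.7]
[(190, 693), (191, 691), (192, 694), (193, 692), (194, 691), (195, 692), (196, 693), (197, 691), (198, 693), (199, 692), (200, 691), (201, 691), (202, 691), (203, 690), (204, 692), (205, 691), (206, 691), (207, 691), (208, 691), (209, 691), (210, 691), (211, 691), (212, 691), (213, 691), (214, 691), (215, 691), (216, 695), (217, 721), (218, 610), (219, 268), (220, 216), (221, 237), (222, 245), (223, 199), (224, 154), (225, 163), (226, 169), (227, 132), (228, 96), (229, 90), (230, 96), (231, 101), (232, 92), (233, 91), (234, 132), (235, 146), (236, 126), (237, 127), (238, 293), (239, 354), (240, 348), (241, 345), (242, 344), (243, 341), (244, 335)]
```

View pics/w11c.png

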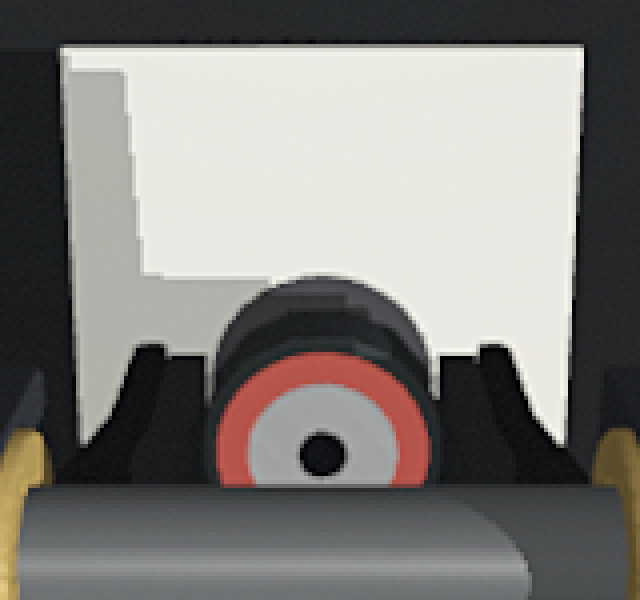

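The speaker is held upright, with the hole at px (325.75,263.5) and the outline front at row 218.5. Compute offsets.

```bash
python3 - <<'E'
from h import *
w=capture("wrist")
print("hole",np.round(plane(w,(325.75,263.5),.0283)*1000,1))
print("disc bottom front",np.round(plane(w,(325.75,227),.0165)*1000,1),"top front",np.round(plane(w,(325.75,234.5),.0275)*1000,1))
print("ringL/R",np.round(plane(w,(299.2,262),.0275)*1000,1),np.round(plane(w,(353,262),.0275)*1000,1))
print("outline front",np.round(plane(w,(325.75,218.7),.007)*1000,1))
print("pad front",np.round(plane(w,(325.75,161.7),.007)*1000,1))
E
```

```text
hole [ 556.5 -133.9   28.3]
disc bottom front [ 542.1 -133.    16.5] top front [ 542.  -133.    27.5]
ringL/R [ 555.4 -146.7   27.5] [ 556.9 -120.7   27.5]
outline front [ 540.8 -132.9    7. ]
pad front [ 510.6 -131.2    7. ]
```

```bash
python3 -m pendant '[{"x":-0.0045,"y":0,"z":-0.01,"rx":0,"ry":0,"rz":0,"claw":0.15},{"x":-0.0045,"y":0,"z":-0.02,"rx":0,"ry":0,"rz":0,"claw":0.15},{"x":-0.0045,"y":0,"z":-0.028,"rx":0,"ry":0,"rz":0,"claw":0.15},{"x":-0.0045,"y":0,"z":-0.034,"rx":0,"ry":0,"rz":0,"claw":0.15},{"x":-0.0045,"y":0,"z":-0.037,"rx":0,"ry":0,"rz":0,"claw":0.15},{"x":-0.0045,"y":0,"z":-0.037,"rx":0,"ry":0,"rz":0,"claw":0.15},{"x":-0.0045,"y":0,"z":-0.037,"rx":0,"ry":0,"rz":0,"claw":0.15},{"x":-0.0045,"y":0,"z":-0.037,"rx":0,"ry":0,"rz":0,"claw":0.15}]'
```

```text
time_s: 28.35
tcp_pos: [0.5552, -0.135, 0.0103]
ee_rot: [[-0.998, 0.058, -0.0], [0.058, 0.998, -0.0], [0.0, -0.0, -1.0]]
wrist_force: [-1.2, 1.1, 3.4]
gripper_width: 0.329
gripper_force: 30.0
```

Contact made gently; release, rise and go to the coral camera.

```bash
python3 -m pendant '[{"x":0,"y":0,"z":0,"rx":0,"ry":0,"rz":0,"claw":0.5},{"x":0,"y":0,"z":0,"rx":0,"ry":0,"rz":0,"claw":0.5},{"x":0,"y":0,"z":0,"rx":0,"ry":0,"rz":0,"claw":0.5},{"x":0,"y":0,"z":0.03,"rx":0,"ry":0,"rz":0,"claw":0.5},{"x":0,"y":0,"z":0.15,"rx":0,"ry":0,"rz":0,"claw":0.5},{"x":0,"y":0,"z":0.35,"rx":0,"ry":0,"rz":0,"claw":0.5},{"x":0.02,"y":0.1,"z":0.5,"rx":0,"ry":0,"rz":0.03,"claw":0.5},{"x":0.05,"y":0.2,"z":0.6,"rx":0,"ry":0,"rz":0.06,"claw":0.5}]'
python3 -m pendant '[{"x":0.05,"y":0.12,"z":0,"rx":0,"ry":0,"rz":0.04,"claw":0.5},{"x":0.1,"y":0.24,"z":0,"rx":0,"ry":0,"rz":0.08,"claw":0.5},{"x":0.15,"y":0.36,"z":0,"rx":0,"ry":0,"rz":0.12,"claw":0.5},{"x":0.2,"y":0.48,"z":0,"rx":0,"ry":0,"rz":0.16,"claw":0.5},{"x":0.26,"y":0.6,"z":0,"rx":0,"ry":0,"rz":0.2,"claw":0.5},{"x":0.32,"y":0.72,"z":0,"rx":0,"ry":0,"rz":0.25,"claw":0.5},{"x":0.38,"y":0.82,"z":0,"rx":0,"ry":0,"rz":0.286,"claw":0.5},{"x":0.38,"y":0.88,"z":0,"rx":0,"ry":0,"rz":0.286,"claw":0.5}]'
python3 - <<'E'
from h import *
w=look("w12","camera_coral","speaker_coral",z=.012)
t=capture("top");t["color"]
k=coral(w,(230,120,420,240));n,_,st,c=cv2.connectedComponentsWithStats(k)
for i in range(1,n):
    if st[i,4]>15: print("coral",st[i],np.round(c[i],1),np.round(plane(w,c[i],.012)*1000,1))
P=rect(t,near(t,"speaker_coral",(402,202))["region"],.018) if near(t,"speaker_coral",(402,202)) else None
print("speaker top",P)
for i in range(3): 
    q=project(w,np.array([.664,.1365,.012]));
print("expected px",q)
E
```

```text
time_s: 29.35
tcp_pos: [0.5684, -0.0846, 0.163]
ee_rot: [[-0.991, -0.132, 0.004], [-0.132, 0.991, 0.0], [-0.004, -0.0, -1.0]]
wrist_force: [0.6, 0.8, -0.4]
gripper_width: 0.497
gripper_force: 0.0
time_s: 30.35
tcp_pos: [0.6631, 0.1363, 0.1599]
ee_rot: [[-0.516, -0.856, 0.0], [-0.856, 0.516, 0.0], [-0.0, -0.0, -1.0]]
wrist_force: [0.4, -0.6, 0.4]
gripper_width: 0.501
gripper_force: 0.0
30.4 [662.6 137.4 159.8] yaw -121.07 w 0.5005212455711335
camera_coral 0.96 [226. 149.] [719.6  59.2  41.8  24.9  91.5]
camera_coral 0.86 [326. 188.] [663.2 134.   42.3  21.8  59.3]
camera_coral 0.61 [254. 226.] [741.  142.9  41.1  24.5  65.5]
coral [230 135  19  28  67] [238.7 148.2] [709.1  65.2  12. ]
coral [310 166  25   9 186] [322.5 169.7] [655.5 120.1  12. ]
coral [312 204  24   7 156] [323.1 206.8] [673.1 150.2  12. ]
coral [243 216  27  20  72] [259.3 220.8] [731.4 130.9  12. ]
speaker top [ 554.5 -131.    30.4   26.9  109.5]
expected px [323.79096894 189.64131429]
```

The coral bands match the camera's coral ends (mid (664,135.3), heading 59.5°). The pink ones lie clear at (719,59) and (741,143). Descend, grip and lift.

```bash
python3 -m pendant '[{"x":0.003,"y":-0.005,"z":-0.12,"rx":0,"ry":0,"rz":0.002,"claw":0.5},{"x":0.003,"y":-0.005,"z":-0.27,"rx":0,"ry":0,"rz":0.002,"claw":0.5},{"x":0.003,"y":-0.005,"z":-0.42,"rx":0,"ry":0,"rz":0.002,"claw":0.5},{"x":0.003,"y":-0.005,"z":-0.53,"rx":0,"ry":0,"rz":0.002,"claw":0.5},{"x":0.003,"y":-0.005,"z":-0.59,"rx":0,"ry":0,"rz":0.002,"claw":0.5},{"x":0.003,"y":-0.005,"z":-0.62,"rx":0,"ry":0,"rz":0.002,"claw":0.5},{"x":0.003,"y":-0.005,"z":-0.626,"rx":0,"ry":0,"rz":0.002,"claw":0.5},{"x":0.003,"y":-0.005,"z":-0.626,"rx":0,"ry":0,"rz":0.002,"claw":0.5}]'
python3 -m pendant '[{"x":0,"y":0,"z":0,"rx":0,"ry":0,"rz":0,"claw":0.3},{"x":0,"y":0,"z":0,"rx":0,"ry":0,"rz":0,"claw":0.1},{"x":0,"y":0,"z":0,"rx":0,"ry":0,"rz":0,"claw":0.1},{"x":0,"y":0,"z":0,"rx":0,"ry":0,"rz":0,"claw":0.1},{"x":0,"y":0,"z":0,"rx":0,"ry":0,"rz":0,"claw":0.1},{"x":0,"y":0,"z":0.05,"rx":0,"ry":0,"rz":0,"claw":0.1},{"x":0,"y":0,"z":0.15,"rx":0,"ry":0,"rz":0,"claw":0.1},{"x":0,"y":0,"z":0.3,"rx":0,"ry":0,"rz":0,"claw":0.1}]'
```

```text
time_s: 31.65
tcp_pos: [0.6641, 0.134, 0.0046]
ee_rot: [[-0.511, -0.86, 0.002], [-0.86, 0.511, 0.001], [-0.001, -0.001, -1.0]]
wrist_force: [-0.2, 0.5, 0.9]
gripper_width: 0.498
gripper_force: 0.0
time_s: 32.65
tcp_pos: [0.6627, 0.1335, 0.0787]
ee_rot: [[-0.511, -0.86, -0.002], [-0.86, 0.511, -0.001], [0.002, 0.001, -1.0]]
wrist_force: [-0.0, 0.3, -0.2]
gripper_width: 0.249
gripper_force: 30.0
```

```bash
python3 -m pendant '[{"x":-0.04,"y":-0.07,"z":0.04,"rx":0,"ry":0,"rz":-0.02,"claw":0.1},{"x":-0.1,"y":-0.16,"z":0.08,"rx":0,"ry":0,"rz":-0.05,"claw":0.1},{"x":-0.16,"y":-0.26,"z":0.08,"rx":0,"ry":0,"rz":-0.08,"claw":0.1},{"x":-0.22,"y":-0.36,"z":0.08,"rx":0,"ry":0,"rz":-0.11,"claw":0.1},{"x":-0.28,"y":-0.46,"z":0.08,"rx":0,"ry":0,"rz":-0.14,"claw":0.1},{"x":-0.34,"y":-0.56,"z":0.08,"rx":0,"ry":0,"rz":-0.17,"claw":0.1},{"x":-0.4,"y":-0.66,"z":0.08,"rx":0,"ry":0,"rz":-0.2,"claw":0.1},{"x":-0.46,"y":-0.76,"z":0.08,"rx":0,"ry":0,"rz":-0.23,"claw":0.1}]'
python3 -m pendant '[{"x":-0.06,"y":-0.1,"z":0,"rx":0,"ry":0,"rz":-0.03,"claw":0.1},{"x":-0.12,"y":-0.2,"z":0,"rx":0,"ry":0,"rz":-0.06,"claw":0.1},{"x":-0.18,"y":-0.3,"z":0,"rx":0,"ry":0,"rz":-0.09,"claw":0.1},{"x":-0.24,"y":-0.4,"z":0,"rx":0,"ry":0,"rz":-0.118,"claw":0.1},{"x":-0.3,"y":-0.5,"z":0,"rx":0,"ry":0,"rz":-0.118,"claw":0.1},{"x":-0.36,"y":-0.57,"z":0,"rx":0,"ry":0,"rz":-0.118,"claw":0.1},{"x":-0.39,"y":-0.62,"z":0,"rx":0,"ry":0,"rz":-0.118,"claw":0.1},{"x":-0.39,"y":-0.63,"z":0,"rx":0,"ry":0,"rz":-0.118,"claw":0.1}]'
```

```text
time_s: 33.65
tcp_pos: [0.5482, -0.057, 0.0994]
ee_rot: [[-0.953, -0.305, 0.001], [-0.305, 0.953, 0.0], [-0.001, -0.0, -1.0]]
wrist_force: [1.2, -0.5, -0.4]
gripper_width: 0.246
gripper_force: 30.0
time_s: 34.65
tcp_pos: [0.451, -0.2143, 0.099]
ee_rot: [[-0.998, 0.059, 0.001], [0.059, 0.998, -0.0], [-0.001, -0.0, -1.0]]
wrist_force: [-0.4, -0.2, -0.0]
gripper_width: 0.248
gripper_force: 30.0
```

```bash
python3 -m pendant '[{"x":0,"y":0.003,"z":-0.05,"rx":0,"ry":0,"rz":0,"claw":0.1},{"x":0,"y":0.003,"z":-0.12,"rx":0,"ry":0,"rz":0,"claw":0.1},{"x":0,"y":0.003,"z":-0.19,"rx":0,"ry":0,"rz":0,"claw":0.1},{"x":0,"y":0.003,"z":-0.25,"rx":0,"ry":0,"rz":0,"claw":0.1},{"x":0,"y":0.003,"z":-0.29,"rx":0,"ry":0,"rz":0,"claw":0.1},{"x":0,"y":0.003,"z":-0.31,"rx":0,"ry":0,"rz":0,"claw":0.1},{"x":0,"y":0.003,"z":-0.315,"rx":0,"ry":0,"rz":0,"claw":0.1},{"x":0,"y":0.003,"z":-0.315,"rx":0,"ry":0,"rz":0,"claw":0.1}]'
python3 - <<'E'
from h import *
w=look("w13");z=sense()["tcp_pos"][2]-.004
m=cmask(w,120,160,50,60)
for r in range(156,240,10):
    c=np.where(m[r,230:430])[0]+230
    if len(c): print(r,c.min(),c.max(),np.round(plane(w,(c.min(),r),.007)[:2]*1000,1),np.round(plane(w,(c.max()+1,r),.007)[:2]*1000,1))
k=coral(w,(270,150,380,270),70,80);n,_,st,c=cv2.connectedComponentsWithStats(k)
for i in range(1,n):
    if st[i,4]>15: print(st[i],c[i])
for col in (316,325,334): print(col,[(r,*map(int,w["color"][r,col])) for r in range(196,236)])
for row in (214,226): print(row,[(cc,*map(int,w["color"][row,cc])) for cc in list(range(298,310))+list(range(340,352))])
E
```

```text
time_s: 35.65
tcp_pos: [0.4513, -0.213, 0.0201]
ee_rot: [[-0.998, 0.058, 0.001], [0.058, 0.998, -0.0], [-0.001, -0.0, -1.0]]
wrist_force: [-0.5, 0.5, 0.6]
gripper_width: 0.244
gripper_force: 30.0
35.7 [ 451.3 -213.    20.2] yaw 176.67 w 0.24536288209140475
166 260 390 [ 405.4 -242.6] [ 409.3 -176.2]
176 260 389 [ 410.6 -243.2] [ 414.5 -176.7]
186 261 389 [ 415.8 -243.3] [ 419.7 -176.7]
196 261 388 [ 421.1 -243.8] [ 425.  -177.3]
206 262 388 [ 426.6 -243.9] [ 430.4 -177.4]
216 262 388 [ 432.  -244.5] [ 435.9 -177.4]
226 263 387 [ 437.6 -244.5] [ 441.5 -178. ]
236 263 387 [ 443.3 -245.1] [ 447.2 -178.1]
[302 225  47  14 650] [325.03538462 231.42153846]
316 [(196, 193, 143, 219), (197, 192, 143, 219), (198, 193, 143, 220), (199, 192, 142, 219), (200, 193, 143, 219), (201, 193, 143, 220), (202, 193, 143, 220), (203, 192, 143, 219), (204, 193, 143, 219), (205, 193, 143, 219), (206, 193, 143, 220), (207, 198, 146, 226), (208, 180, 136, 205), (209, 126, 112, 141), (210, 98, 103, 102), (211, 87, 87, 91), (212, 71, 70, 74), (213, 72, 72, 76), (214, 72, 72, 77), (215, 73, 72, 77), (216, 76, 76
[... 2453 characters left out ...]
96, 101, 101), (345, 116, 108, 127), (346, 172, 132, 198), (347, 199, 147, 227), (348, 194, 144, 221), (349, 193, 143, 219), (350, 193, 143, 219), (351, 193, 143, 220)]
226 [(298, 142, 102, 167), (299, 141, 101, 168), (300, 137, 100, 171), (301, 170, 103, 156), (302, 214, 109, 101), (303, 224, 113, 96), (304, 223, 113, 100), (305, 223, 114, 101), (306, 223, 113, 100), (307, 223, 114, 101), (308, 224, 114, 102), (309, 223, 114, 101), (340, 255, 156, 141), (341, 255, 156, 141), (342, 255, 157, 141), (343, 255, 157, 141), (344, 255, 156, 141), (345, 255, 157, 141), (346, 255, 157, 141), (347, 255, 156, 136), (348, 255, 152, 140), (349, 239, 146, 193), (350, 186, 141, 226), (351, 192, 142, 221)]
```

```bash
python3 - <<'E'
from h import *
w=capture("wrist")
for n,u,z in(("out front",(325.3,209.2),.007),("oL",(304.8,214.5),.007),("oR",(346.1,214.5),.007),("cam bot front",(325,217.5),.0162),("cam top front",(325,225),.0282),("cL",(301.7,226.5),.0282),("cR",(349.3,226.5),.0282),("pad front",(325,161.5),.007)): print(n,np.round(plane(w,u,z)*1000,1))
E
```

```text
out front [ 430.3 -210.9    7. ]
oL [ 432.6 -221.9    7. ]
oR [ 433.9 -200.1    7. ]
cam bot front [ 431.9 -211.1   16.2]
cam top front [ 431.8 -211.1   28.2]
cL [ 431.9 -222.    28.2]
cR [ 433.2 -199.8   28.2]
pad front [ 405.1 -209.5    7. ]
```

Lateral fits within 0.1 mm; shift 1.5 mm in −x and lower.

```bash
python3 -m pendant '[{"x":-0.006,"y":0,"z":-0.01,"rx":0,"ry":0,"rz":0,"claw":0.1},{"x":-0.006,"y":0,"z":-0.02,"rx":0,"ry":0,"rz":0,"claw":0.1},{"x":-0.006,"y":0,"z":-0.028,"rx":0,"ry":0,"rz":0,"claw":0.1},{"x":-0.006,"y":0,"z":-0.033,"rx":0,"ry":0,"rz":0,"claw":0.1},{"x":-0.006,"y":0,"z":-0.036,"rx":0,"ry":0,"rz":0,"claw":0.1},{"x":-0.006,"y":0,"z":-0.037,"rx":0,"ry":0,"rz":0,"claw":0.1},{"x":-0.006,"y":0,"z":-0.037,"rx":0,"ry":0,"rz":0,"claw":0.1},{"x":-0.006,"y":0,"z":-0.037,"rx":0,"ry":0,"rz":0,"claw":0.1}]'
```

```text
time_s: 36.75
tcp_pos: [0.4495, -0.213, 0.0108]
ee_rot: [[-0.998, 0.058, 0.0], [0.058, 0.998, -0.0], [-0.0, -0.0, -1.0]]
wrist_force: [-1.4, 0.5, 3.2]
gripper_width: 0.247
gripper_force: 30.0
```

Contact; release, rise and move the arm clear to check with the top and wrist cameras.

```bash
python3 -m pendant '[{"x":0,"y":0,"z":0,"rx":0,"ry":0,"rz":0,"claw":0.42},{"x":0,"y":0,"z":0,"rx":0,"ry":0,"rz":0,"claw":0.42},{"x":0,"y":0,"z":0,"rx":0,"ry":0,"rz":0,"claw":0.42},{"x":0,"y":0,"z":0.03,"rx":0,"ry":0,"rz":0,"claw":0.42},{"x":0,"y":0,"z":0.15,"rx":0,"ry":0,"rz":0,"claw":0.42},{"x":0,"y":0,"z":0.35,"rx":0,"ry":0,"rz":0,"claw":0.42},{"x":0.05,"y":0.05,"z":0.6,"rx":0,"ry":0,"rz":0,"claw":0.42},{"x":0.1,"y":0.1,"z":0.8,"rx":0,"ry":0,"rz":0,"claw":0.42}]'
python3 -m pendant '[{"x":0.05,"y":0.03,"z":0.1,"rx":0,"ry":0,"rz":0,"claw":0.42},{"x":0.1,"y":0.07,"z":0.2,"rx":0,"ry":0,"rz":0,"claw":0.42},{"x":0.16,"y":0.1,"z":0.25,"rx":0,"ry":0,"rz":0,"claw":0.42},{"x":0.16,"y":0.1,"z":0.25,"rx":0,"ry":0,"rz":0,"claw":0.42},{"x":0.16,"y":0.1,"z":0.25,"rx":0,"ry":0,"rz":0,"claw":0.42},{"x":0.16,"y":0.1,"z":0.25,"rx":0,"ry":0,"rz":0,"claw":0.42},{"x":0.16,"y":0.1,"z":0.25,"rx":0,"ry":0,"rz":0,"claw":0.42},{"x":0.16,"y":0.1,"z":0.25,"rx":0,"ry":0,"rz":0,"claw":0.42}]'
python3 - <<'E'
from h import *
w=look("w14");s=capture("scene")
for lab,X,h in(("battery",(.4559,-.128),.009),("port",(.551,-.2177),.010),("speaker",(.5557,-.134),.011),("camera",(.451,-.212),.012)):
  for nm,p in(("wrist",w),("scene",s)):
    k=near(p,lab+"_coral",project(p,np.array([*X,.012])),20); q=near(p,"pad_"+lab,project(p,np.array([*X,.007])),25)
    print(lab,X,nm,rect(p,k["region"],.007+h) if k else None,rect(p,q["region"],.007) if q else None)
E
```

```text
time_s: 37.75
tcp_pos: [0.4746, -0.1878, 0.2136]
ee_rot: [[-0.998, 0.059, 0.002], [0.059, 0.998, -0.0], [-0.002, -0.0, -1.0]]
wrist_force: [2.3, 0.5, -0.3]
gripper_width: 0.42
gripper_force: 0.0
time_s: 38.75
tcp_pos: [0.5142, -0.1631, 0.2729]
ee_rot: [[-0.998, 0.059, -0.0], [0.059, 0.998, 0.0], [0.0, 0.0, -1.0]]
wrist_force: [2.0, 0.1, -0.9]
gripper_width: 0.422
gripper_force: 0.0
38.8 [ 514.3 -163.1  272.9] yaw 176.64 w 0.41989366852784954
battery (0.4559, -0.128) wrist [ 455.9 -128.5   69.1   36.3  175.6] [ 455.  -127.6   89.5   65.2  176.6]
battery (0.4559, -0.128) scene [ 462.2 -126.1   73.7   41.7  174.3] [ 458.2 -129.    90.6   67.   176.2]
port (0.551, -0.2177) wrist [ 548.3 -217.5   46.7   18.6  175.1] [ 549.9 -217.9   90.8   67.8  176.6]
port (0.551, -0.2177) scene [ 553.9 -215.6   50.3   28.4  174.9] [ 551.5 -219.    91.6   70.4  176.6]
speaker (0.5557, -0.134) wrist [ 552.8 -134.3   30.8   28.7  176.6] [ 554.8 -133.5   90.8   67.9  176.6]
speaker (0.5557, -0.134) scene [ 557.9 -131.9   34.4   25.5   48.4] [ 555.4 -135.6   92.4   66.   174.6]
camera (0.451, -0.212) wrist [ 448.8 -211.2   41.9   24.2  176.4] [ 450.9 -212.4   92.2   68.7  175.9]
camera (0.451, -0.212) scene [ 455.4 -208.5   50.2   35.3  177.8] [ 452.6 -213.4   90.    70.   178.4]
```

```bash
python3 - <<'E'
from h import *
w=capture("wrist")
for nm,X,zt,bx in(("camera",(.451,-.212),.019,34),("port",(.551,-.2177),.017,34),("speaker",(.5557,-.134),.018,26)):
    c=project(w,np.array([*X,.007])).astype(int);col=c[0]
    print(nm,c,"outline front/back rows",[np.round(project(w,np.array([X[0]+d*.998,X[1]-d*.0576,.007])),1) for d in ((-.021,.021) if nm=="camera" else (-.023,.023) if nm=="port" else (-.015,.015))],
     "expected top rows",[np.round(project(w,np.array([X[0]+d,X[1],zt]))[1],1) for d in ((-.021,.021) if nm=="camera" else (-.023,.023) if nm=="port" else (-.015,.015))])
    print([(r,*map(int,w["color"][r,col])) for r in range(c[1]-bx,c[1]+bx+1)])
E
```

```text
camera [280 118] outline front/back rows [array([280. ,  99.9]), array([281.2, 135.9])] expected top rows [np.float64(99.7), np.float64(136.7)]
[(84, 186, 139, 213), (85, 187, 139, 214), (86, 187, 140, 213), (87, 187, 140, 213), (88, 187, 140, 213), (89, 187, 140, 213), (90, 187, 140, 213), (91, 187, 140, 213), (92, 187, 140, 213), (93, 187, 140, 213), (94, 187, 140, 213), (95, 186, 140, 213), (96, 187, 140, 213), (97, 186, 139, 215), (98, 183, 140, 221), (99, 182, 122, 178), (100, 250, 138, 115), (101, 255, 155, 139), (102, 255, 153, 139), (103, 255, 153, 138), (104, 255, 151, 136), (105, 226, 135, 129), (106, 206, 223, 224), (107, 203, 206, 208), (108, 49, 56, 82), (109, 37, 45, 74), (110, 47, 55, 82), (111, 49, 58, 82), (112, 48, 57, 81), (113, 44, 52, 78), (114, 30, 36, 66), (115, 111, 117, 130), (116, 198, 201, 202), (117, 156, 160, 158), (118, 219, 220, 218), (119, 214, 215, 213), (120, 45, 51, 75), (121, 37, 45, 73), (122, 47, 53, 80), (123, 51, 58, 84), (124, 50, 58, 83), (125, 45, 55, 80), (126, 38, 47, 75), (127, 15, 27, 58), (128, 216, 220, 219), (129, 193, 207, 208), (130
[... 2706 characters left out ...]
255, 144, 129), (193, 255, 184, 177), (194, 247, 236, 236), (195, 241, 249, 248), (196, 243, 245, 244), (197, 249, 250, 249), (198, 215, 215, 215), (199, 93, 93, 94), (200, 0, 2, 6), (201, 3, 3, 8), (202, 33, 34, 36), (203, 220, 220, 219), (204, 249, 249, 249), (205, 243, 245, 244), (206, 240, 248, 248), (207, 247, 230, 228), (208, 255, 175, 167), (209, 255, 143, 129), (210, 225, 108, 98), (211, 148, 155, 151), (212, 243, 247, 241), (213, 255, 255, 255), (214, 255, 255, 253), (215, 255, 255, 251), (216, 255, 255, 252), (217, 255, 255, 251), (218, 255, 255, 251), (219, 255, 255, 251), (220, 255, 255, 252), (221, 255, 255, 252), (222, 255, 255, 251), (223, 255, 255, 251), (224, 255, 255, 252)]
```

Every part sits right way up, within about 1 mm of its outline. Hand in.

```bash
python3 -c "
from station import *
print(finish_job())"
```

```text
the job is handed in; nothing more can be done
None
```

The battery, charging port, loudspeaker and camera were placed in that order, right way up, each within about 1 mm of its outline by my last camera check; I never touched the look-alikes, and the job was handed in at about 39 s (no verdict came back).

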